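# Fit the flat scraper tip in the bench collet

## Robot

A 6-joint arm with a two-finger parallel gripper is mounted at the origin on the work surface; the furniture and walls round the work are solid. World frame = base frame: x ahead of the robot, y to its left, z up, the work surface at z = 0. Lengths are in m, angles in rad, forces in N, time in s.
With the tool pointing down it reaches from about 0.4 to 0.825 m from the base axis. Payload 7 kg.
Tool frame: the origin (TCP) lies between the finger pads; the fingertips stand 11 mm ahead of it and the grasp point (between the pads) lies 8 mm behind it; x points along the fingers, z is the direction in which the jaws open and shut, and the axes are right-handed (so a half turn about x gives the same grasp; the last joint's range is limited). The gripper opens to 88 mm and grips with 3 to 60 N. Pads are 19 mm wide; open, the fingers measure 130 mm over their backs; the gripper's body (78 mm by 193 mm) begins 47 mm behind the grasp point.
Start: joints at [1.637, 0.359, 0.012, 0, -1.224, -0.288], TCP at [0.149, 0.658, 0.238] pointing down, gripper open.
Joint ranges: [-3.07, 3.07], [-1.43, 2.12], [-1.02, 1.25], [-3.03, 1.67], [-3.05, -0], [-3.03, 3.03]. Speed limits (rad/s): [2.39, 2.39, 3.01, 3.14, 3.14, 3.14].

## Interface

Orientations are given as [roll, pitch, yaw] about the fixed x, y, z axes, in that order (R = Rz(yaw) Ry(pitch) Rx(roll)).
In Python, from station import arm gives the robot as it stands.
- The arm moves only by the tool jog_arm, never from a script. Its argument "motion" is a list of rows, each an object of numbers: "dx", "dy", "dz": the shift along the tool's x, y, z in m; "twist": the turn about the tool's x in degrees. In form: [{"dx": .., "dy": .., "dz": .., "twist": ..}, ...]. A call has 1 to 20 rows; each row is the pose to reach, as a shift and turn from the pose commanded when the call began, along the tool's axes at that moment; what a row does not reach only later rows make up. A row lasts 1/12 s, in which the tool goes at most 41.7 mm and 7.16 degrees, less where a joint would pass 70% of its speed; a pose out of reach is approached as far as the arm can. A call with a gripper value outside its range is refused whole. "gripper" is the finger opening in m, from 0 to 0.0876, set as the call begins (left out, the last holds). The fingers move at their own pace and stop on an object; "newtons" is the grip in N (left out, the last holds). Time passes only in rows, so rows that repeat a pose let the fingers close. It gives the time, the measured TCP pose, the force and the opening at its end, in the units of the state.
- arm.get_state(): the state, without advancing time (a new reading comes with each control period).
- arm.grab_frame(name): name is "scene" or "top"; returns the picture (384x512x3 uint8, red, green, blue); there is no depth.
- arm.camera_model(name): a dict with "camera_matrix" (3x3 intrinsics, pixels), "eye" and "attitude" of the camera in the world. Camera axes: x right, y down, z forward; pixel columns grow to the right and rows downward; lengths in m; the calibration is good to about 2 mm. A picture is of the moment at which its call begins. camera_model takes no time and is no camera call.
- arm.job_done(): hands the job in, once; it reports no verdict.
The state is a dict: "t": time; "q": joint angles; "qd": joint speeds; "joint_efforts": joint torques, N m; "eef_pos": TCP position; "ee_rot": TCP orientation; "force": force on the tool from outside, world axes, zero at the start; "moment": the same for the moment, N m; "width": finger opening in m.
Only numpy, scipy, OpenCV 4.12 (cv2) and the standard library are available. Lean on these libraries where they do the work, as an engineer would, in place of code of your own. Each camera call takes 0.05 s, during which the arm holds its last target.

## Task

Take the flat-bladed scraper tip out of the wooden stand, set its round shank gently into the bench collet until it is fully home, blade up, and let go of it. Then swing the handle of the collet nut clockwise (seen from above), by feel, until the jaws firmly grip the shank: snug, not over-tight. Leave the ball-ended tip in the stand and the other things on the bench where they are.

Things in the scene. Friction and masses are not known exactly. Their poses are not given: they have to be found in the camera images.
- scraper_grip (a point): Flat-bladed scraper tip, the one to fit: steel, loose, upright, 76 mm tall, about 70 g. From below: round shank 10 mm in diameter, 40 mm long; square head 14 x 14 mm, 26 mm tall; thin blade 14 x 2.6 mm, 8 mm proud. This point is the head's middle, where to grip it, 53 mm above the foot and 13 mm above the head's shoulder. z points to the blade, x and y are normal to the head's sides.
- scraper_foot (a point): Centre of the lower end of the scraper tip's shank. The last 4 mm of the shank taper from 10 to 6 mm in diameter.
- burnisher_grip (a point): The other tip, to be left in the stand: the same shank and head, but a ball 11 mm in diameter on top. Middle of its square head; axes as for the scraper.
- stand: Fixed wooden stand 44 x 104 mm, 30 mm tall, with two upright holes 12.5 mm across, 25 mm deep, 30 mm either side of its middle along its y. A tip stands in each, either one in either hole, foot 5 mm above the bench, head's shoulder 15 mm above the stand. Origin: centre of the underside.
- chuck: Bench collet, fixed to the bench: round foot 90 mm across, column 27 mm across, on top a steel hex nut 34 mm across flats, from 50 to 74 mm above the bench, with four brass jaws inside that close on the axis together and centre the shank. Origin: on the axis at bench level.
- chuck_seat (a point): Centre of the collet's floor, 44 mm above the bench, 30 mm below the mouth; z up. A shank fully home stands on this floor; the head's shoulder is then 10 mm above the nut.
- chuck_mouth (a point): Centre of the collet's mouth, level with the nut's top, 74 mm above the bench. The loose jaws leave an opening of 12 to 16.5 mm for the 10 mm shank, which may lean a little in it until the jaws close.
- handle_grip (a point): Handle of the nut: an upright round wooden pin, 12 mm in diameter, from 60 to 102 mm above the bench, at the end of a flat steel arm, 75 mm from the collet's axis. This point is on the pin's axis, 84 mm above the bench; x points away from the collet's axis. The nut only turns, it does not rise; it stays where it is left. Clockwise from above tightens it.
- nut_grip (a point): Middle of the nut, on its axis, 62 mm above the bench. It starts loose and closes each jaw by 4 mm for 1 rad. It turns freely for 0.25 to 0.8 rad until the jaws bite: how far is not known beforehand and cannot be read from its pose. Free, the pin drags with a steady 5 to 9 N; from the bite it climbs by about 1.4 N each 0.1 rad. Snug is 4 to 6 N above free, some 0.3 to 0.5 rad past the bite.
- collet_floor: Floor of the collet, a fixed steel disc 27 mm across on which the shank stands; set the shank down on it with a light touch, well under 25 N. Origin on the collet's axis at bench level.
- study_teal: Bystander: small painted panel 121 x 127 x 11 mm lying on the bench, to be left alone. Origin at the centre of its underside.
- tin_plum: Bystander: small open tin of set wax, 58 mm across, 50 mm tall, to be left alone. Origin at the centre of its underside.
- tape_roll: Bystander: roll of masking tape 93 mm across, 24 mm tall, to be left alone. Origin at the centre of its underside.
Mind the look-alikes: they are no part of the job. What is shaped like the part that bears scraper_grip but green or purple is not meant.

How it is judged:
On the way, in this order (a step that is already met when the one before it is completed fails the run):
1. the scraper tip stands fully home in the collet, let go, the jaws still loose (z of scraper_foot in the frame of chuck_seat between -0.003 and 0.002 m and horizontal distance between scraper_foot and chuck_seat below 0.004 m and contact force between the fingers and scraper below 0.1 N and contact force between scraper and chuck below 20 N), for 0.2 s.
2. the nut has been turned until the jaws grip the shank (contact force between scraper and chuck above 90 N), for 0.2 s.
At the end, for the whole second after the job is handed in: Scraper tip in the collet, blade up: foot within 2 mm of the floor and 4 mm of the centre, upright within 0.06 rad, at rest, the four jaws together pressing it with over 90 N; ball-ended tip, panel, small tin and tape roll within 20 mm of where they were (z of scraper_foot in the frame of chuck_seat between -0.003 and 0.002 m and horizontal distance between scraper_foot and chuck_seat below 0.004 m and contact force between scraper and chuck above 90 N and angle between the z axis of scraper_foot and the z axis of chuck_seat, either way round below 0.06 rad and angle between scraper_foot's own z axis and vertical below 0.06 rad and linear speed of scraper below 0.01 m/s and distance of each of burnisher_grip, study_teal, tin_plum, tape_roll from where it was at the start of the episode below 0.02 m); the robot touches nothing.
It fails at once if nut over-tightened: the jaws together press the shank with more than 140 N (contact force between scraper and chuck above 140 N).
It fails at once if scraper tip forced into the collet: more than 25 N on the collet floor (contact force between scraper and collet_floor above 25 N).
It fails at once if ball-ended tip, panel, small tin or tape roll moved by more than 20 mm (not (distance of study_teal from where it was at the start of the episode below 0.02 m) or not (distance of tin_plum from where it was at the start of the episode below 0.02 m) or not (distance of tape_roll from where it was at the start of the episode below 0.02 m) or not (distance of burnisher_grip from where it was at the start of the episode below 0.02 m)).
It also fails if it takes over 72 s, if anything falls off the work surface, if the arm or the gripper's body presses on something with over 40 N, if the wrist force passes 120 N, or if a joint passes its speed limit or range.

## Working session

There is one attempt and no reset: what is moved stays moved. The work goes in short steps, Python scripts to look and compute and a tool call to move; the robot and the scene stay as the last step left them, time stands still between calls to the robot, and variables do not carry over. Pictures are saved under pics/ and viewed, and the job is handed in when it is done.

Besides the shell and the picture viewer there is one more tool, called after "Call:" in YAML: its name, and indented under it one key for each argument. jog_arm: Moves the arm, as the interface text tells. Its arguments: {"type":"object","properties":{"motion":{"type":"array"},"gripper":{"type":"number"},"newtons":{"type":"number"}},"required":["motion"]}

```bash
ls; mkdir -p pics; python3 - <<'E'
from station import arm
import cv2
print(arm.get_state())
for n in("scene","top"):
    print(n,arm.camera_model(n))
    cv2.imwrite(f"pics/{n}0.png",arm.grab_frame(n)[:,:,::-1])
E
```

```text
pics
{'t': 0.0, 'q': array([ 1.63712050e+00,  3.59390032e-01,  1.10432939e-02, -3.25658618e-04,
       -1.22413043e+00, -2.88141965e-01]), 'qd': array([ 0.00027677, -0.00030504,  0.00015902, -0.00206065,  0.00124547,
       -0.00053762]), 'joint_efforts': array([ 3.05624730e-03, -5.82729042e+01,  2.93053901e+01,  6.99692041e+00,
        7.10288499e-03, -1.56107162e-04]), 'eef_pos': array([0.14840559, 0.6579842 , 0.2366183 ]), 'ee_rot': array([ 0.10800754,  1.56908782, -1.68471748]), 'force': array([-0.04027892,  0.65766075,  0.72446925]), 'moment': array([-0.00870806,  0.00916798,  0.03230647]), 'width': 0.08762321323729556}
scene {'camera_matrix': array([[378.55362329,   0.        , 257.38728425],
       [  0.        , 378.55362329, 193.01964523],
       [  0.        ,   0.        ,   1.        ]]), 'eye': array([-0.06028654,  0.42122078,  0.68295506]), 'attitude': array([-2.28037947, -0.01916125, -2.25404651])}
top {'camera_matrix': array([[433.28445133,   0.        , 261.95796271],
       [  0.        , 433.28445133, 182.08938245],
       [  0.        ,   0.        ,   1.        ]]), 'eye': array([ 0.28238861, -0.02540185,  1.32814535]), 'attitude': array([-2.98498556, -0.02984187, -1.58712656])}
```

View pics/scene0.png

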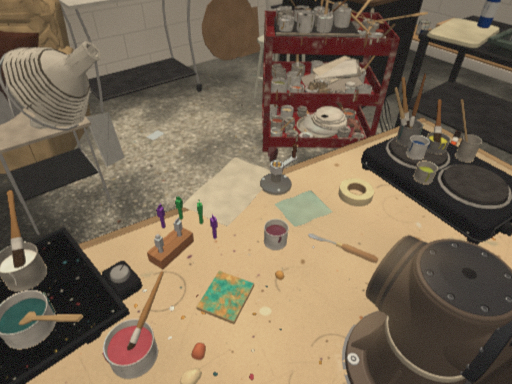

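View pics/top0.png

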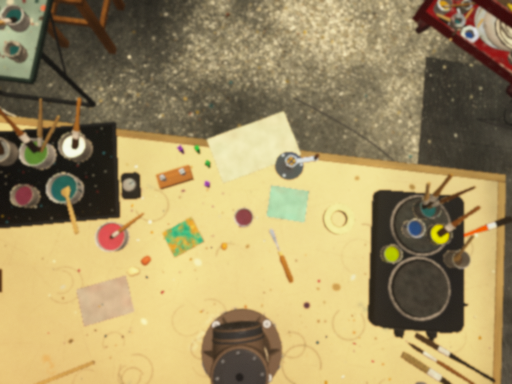

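```bash
cat > h.py <<'E'
import numpy as np, cv2
from scipy.spatial.transform import Rotation as R
from station import arm
def cam(n):
    m=arm.camera_model(n); return m["camera_matrix"],np.array(m["eye"]),R.from_euler("xyz",m["attitude"]).as_matrix()
def proj(n,p):
    K,e,A=cam(n); c=(np.atleast_2d(p)-e)@A; u=c@K.T; return u[:,:2]/u[:,2:]
def ray(n,uv):
    K,e,A=cam(n); d=A@np.linalg.solve(K,[uv[0],uv[1],1]); return e,d/np.linalg.norm(d)
def onz(n,uv,z):
    e,d=ray(n,uv); return e+d*(z-e[2])/d[2]
E
python3 - <<'E'
from h import *
for n in("scene","top"):
    print(proj(n,[[0,0,0],[.149,.658,.238],[.5,0,0]]))
    im=cv2.imread(f"pics/{n}0.png")
    if n=="scene":
        a=im[150:300,110:330]; cv2.imwrite("pics/c_scene.png",cv2.resize(a,None,fx=3.6,fy=3.6,interpolation=cv2.INTER_CUBIC))
    else:
        a=im[130:260,110:370]; cv2.imwrite("pics/c_top.png",cv2.resize(a,None,fx=3,fy=3,interpolation=cv2.INTER_CUBIC))
E
```

```text
[[ 409.46818106  368.85588324]
 [-157.77787409  608.60648082]
 [ 241.82036392  216.78810296]]
[[241.29373894 348.43386459]
 [-37.04927525 311.8363142 ]
 [239.85822617 179.64337828]]
```

View pics/c_scene.png

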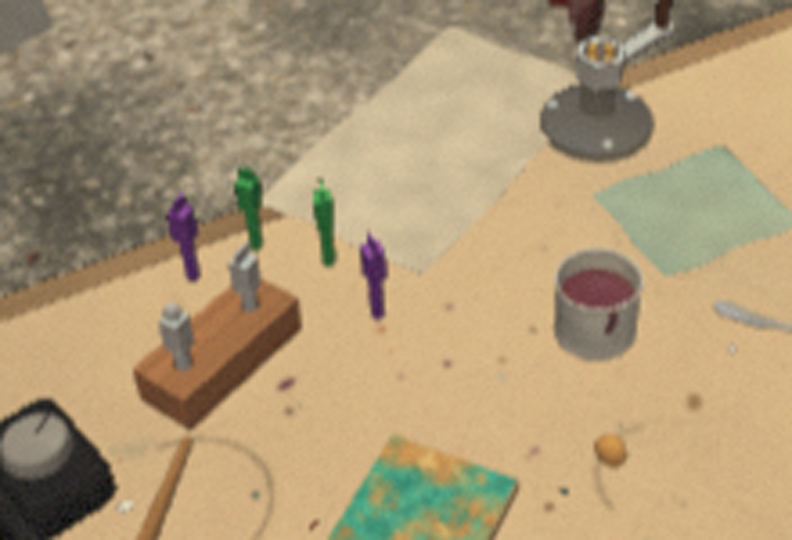

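View pics/c_top.png

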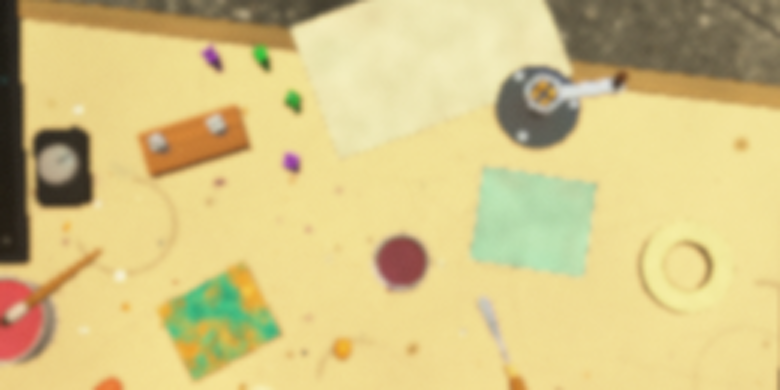

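```bash
python3 - <<'E'
from h import *
s=cv2.imread("pics/scene0.png"); t=cv2.imread("pics/top0.png")
a=cv2.resize(s[205:270,140:225],None,fx=7,fy=7,interpolation=cv2.INTER_CUBIC)
cv2.imwrite("pics/z1.png",a)
b=cv2.resize(s[130:200,250:335],None,fx=7,fy=7,interpolation=cv2.INTER_CUBIC);cv2.imwrite("pics/z2.png",b)
c=cv2.resize(t[140:190,150:215],None,fx=8,fy=8,interpolation=cv2.INTER_CUBIC)
d=cv2.resize(t[140:190,265:330],None,fx=8,fy=8,interpolation=cv2.INTER_CUBIC)
cv2.imwrite("pics/z3.png",np.vstack([c,d])[:,:])
for n,im,box in(("scene",s,(225,270,140,200)),("top",t,(160,195,150,200))):
    h=cv2.cvtColor(im,cv2.COLOR_BGR2HSV)
    sub=h[box[0]:box[1],box[2]:box[3]]
    print(n,sub[::6,::6].tolist() if 0 else sub.reshape(-1,3).mean(0))
E
```

```text
scene [ 16.14259259 107.22259259 176.08111111]
top [ 20.712      121.424      222.42742857]
```

View pics/z1.png

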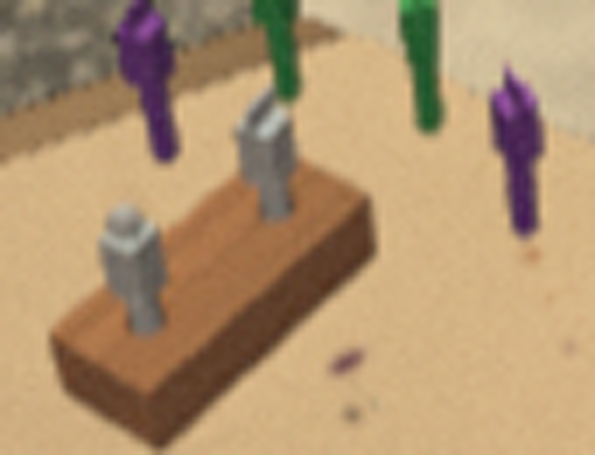

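View pics/z2.png

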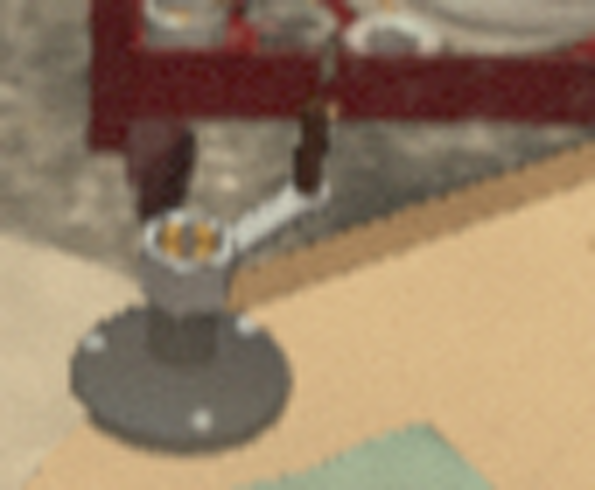

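View pics/z3.png

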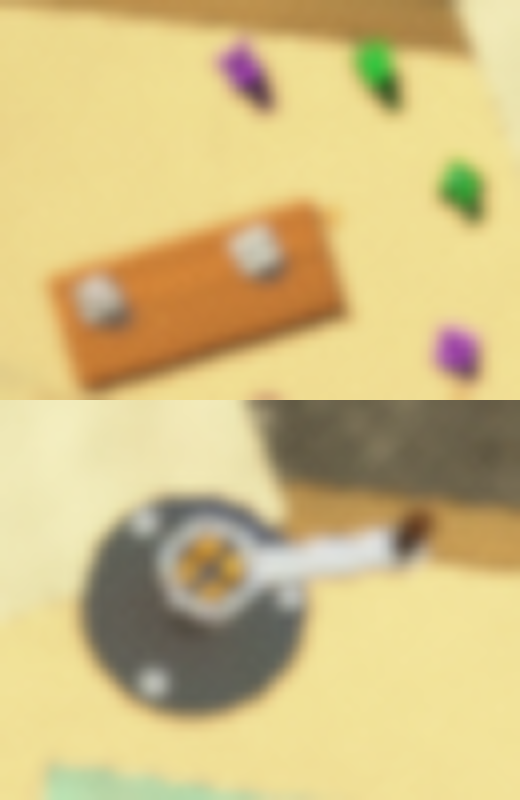

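```bash
cat > m.py <<'E'
from h import *
s=cv2.imread("pics/scene0.png"); t=cv2.imread("pics/top0.png")
def show(n,im,f,box):
    h=cv2.cvtColor(im,cv2.COLOR_BGR2HSV).astype(int); m=f(h,im.astype(int)).astype(np.uint8)
    k=np.zeros_like(m); k[box[1]:box[3],box[0]:box[2]]=1
    m*=k
    nn,l,st,c=cv2.connectedComponentsWithStats(m)
    for i in range(1,nn):
        if st[i,4]>8: print(n,st[i],c[i].round(2))
    return m,l,st
def tri(us,ut):
    e1,d1=ray("scene",us); e2,d2=ray("top",ut)
    A=np.stack([d1,-d2],1); x=np.linalg.lstsq(A,e2-e1,rcond=None)[0]
    p,q=e1+x[0]*d1,e2+x[1]*d2
    return (p+q)/2,np.linalg.norm(p-q)
E
python3 - <<'E'
from m import *
# stand top: brown
print("stand")
for n,im,f,box in(("scene",s,lambda h,b:(h[...,0]<18)&(h[...,1]>118)&(h[...,2]>110),(140,222,200,275)),
 ("scene-all",s,lambda h,b:(h[...,0]<18)&(h[...,1]>118),(140,222,200,275)),
 ("top",t,lambda h,b:(h[...,0]<18)&(h[...,1]>130),(150,160,200,192))):
    m,l,st=show(n,im,f,box)
    c=max(cv2.findContours(m,0,1)[0],key=cv2.contourArea); 
    r=cv2.minAreaRect(c); print(n,r, cv2.boxPoints(r).round(1).tolist()); print(cv2.approxPolyDP(cv2.convexHull(c),2.0,True)[:,0].tolist())
    cc="top" if n=="top" else "scene"
print("tips top"); show("t",t,lambda h,b:(h[...,1]<70)&(h[...,2]>120),(155,164,195,186))
show("s",s,lambda h,b:(h[...,1]<60),(150,215,184,255))
print("chuck foot")
f=lambda h,b:(h[...,1]<75)&(h[...,2]<125)
m,l,st=show("t",t,f,(270,150,306,182))
c=max(cv2.findContours(m,0,1)[0],key=cv2.contourArea); e=cv2.fitEllipse(cv2.convexHull(c)); print(e, onz("top",e[0],.008))
m,l,st=show("s",s,lambda h,b:(h[...,1]<70)&(h[...,2]<125),(258,172,294,196))
c=max(cv2.findContours(m,0,1)[0],key=cv2.contourArea); e=cv2.fitEllipse(cv2.convexHull(c)); print(e, onz("scene",e[0],.008))
print("brass")
show("t",t,lambda h,b:(h[...,0]>10)&(h[...,0]<25)&(h[...,1]>90),(284,153,298,168))
show("s",s,lambda h,b:(h[...,1]>90)&(h[...,0]<25),(270,158,284,170))
E
```

```text
stand
scene [147 228  46  34 550] [169.29 244.29]
scene ((169.3674774169922, 242.92190551757812), (16.27356719970703, 46.97198486328125), 48.9451904296875) [[146.3000030517578, 252.1999969482422], [181.6999969482422, 221.39999389648438], [192.39999389648438, 233.60000610351562], [157.0, 264.5]]
[[192, 234], [161, 261], [147, 253], [173, 230], [183, 228]]
scene-all [147 228  46  41 882] [170.16 247.78]
scene-all ((170.31130981445312, 245.83963012695312), (22.790348052978516, 49.205039978027344), 47.48955535888672) [[144.5, 254.10000610351562], [180.6999969482422, 220.8000030517578], [196.10000610351562, 237.60000610351562], [159.89999389648438, 270.8999938964844]]
[[191, 232], [192, 241], [163, 268], [149, 259], [147, 252], [173, 230], [183, 228]]
top [156 165  37  24 446] [174.53 177.12]
top ((174.2891845703125, 176.56484985351562), (15.21894359588623, 35.06974411010742), 72.89727020263672) [[155.3000030517578, 174.39999389648438], [188.8000030517578, 164.10000610351562], [193.3000030517578, 178.6999969482422], [159.8000030517578, 189.0]]
[[189, 166], [191, 179], [163, 188], [159, 186], [156, 175]]
tips top
t [180 169   5   5  20] [181.75 171.05]
t [160 175   5   5  18] [161.94 177.11]
s [174 218   8  18  99] [177.63 226.13]
s [154 234   9  18 108] [158.54 242.15]
chuck foot
t [276 153  26  26 323] [287.15 167.92]
((288.68682861328125, 165.35496520996094), (25.316911697387695, 25.881858825683594), 124.68461608886719) [ 0.54198882 -0.15224841  0.008     ]
s [260 172  31  23 496] [275.15 183.14]
((275.1510925292969, 183.0419921875), (21.956132888793945, 30.41555404663086), 94.34900665283203) [ 0.54389949 -0.15208148  0.008     ]
brass
t [287 157   8   8  42] [290.79 160.57]
s [273 162   3   5  13] [274.08 163.69]
s [278 162   3   5  13] [278.85 164.  ]
```

```bash
python3 - <<'E'
from m import *
print("mouth", onz("top",(290.79,160.57),.072), onz("scene",(276.5,163.9),.072))
print("tri", tri((276.5,163.9),(290.79,160.57)))
for z in(.060,.066,.071): print("heads top z",z,onz("top",(181.75,171.05),z),onz("top",(161.94,177.11),z))
for z in(.05,.055,.06): print("tips scene",z,onz("scene",(177.63,226.13),z),onz("scene",(158.54,242.15),z))
# stand corners scene
P=[onz("scene",p,.03) for p in((147.3,252.6),(161.5,261),(192.5,233),(182.5,228))]
for p in P: print("st",p)
for p in((159.8,189),(193.3,178.7)): print("top",onz("top",p,.0))
for p in((155.3,174.4),(188.8,164.1),(193.3,178.7),(159.8,189)): print("top.03",onz("top",p,.03))
print("handle pin top: guess")
f=lambda h,b:(b.sum(2)<330)
show("t",t,f,(310,150,324,164)); show("s",s,f,(290,140,302,160))
E
```

```text
mouth [ 0.54378905 -0.15272574  0.072     ] [ 0.54662157 -0.15512042  0.072     ]
tri (array([ 0.54329138, -0.15225745,  0.07517416]), np.float64(0.00043663435046376964))
heads top z 0.06 [0.51790689 0.1704246  0.06      ] [0.50036697 0.22831971 0.06      ]
heads top z 0.066 [0.51679257 0.16949808 0.066     ] [0.49933565 0.22711928 0.066     ]
heads top z 0.071 [0.51586398 0.16872598 0.071     ] [0.49847621 0.22611891 0.071     ]
tips scene 0.05 [0.52590385 0.16667628 0.05      ] [0.50866203 0.22480974 0.05      ]
tips scene 0.055 [0.52127327 0.16868704 0.055     ] [0.50416765 0.22636128 0.055     ]
tips scene 0.06 [0.51664268 0.17069781 0.06      ] [0.49967326 0.22791282 0.06      ]
st [0.51419863 0.25286803 0.03      ]
st [0.47360362 0.23963977 0.03      ]
st [0.50338793 0.14266912 0.03      ]
st [0.5319093  0.15269921 0.03      ]
top [0.47366184 0.24614071 0.        ]
top [0.50460399 0.14384514 0.        ]
top.03 [0.51405243 0.25440822 0.03      ]
top.03 [0.54472    0.15400979 0.03      ]
top.03 [0.49958461 0.14002221 0.03      ]
top.03 [0.46934138 0.24000714 0.03      ]
handle pin top: guess
t [310 150  14   3  29] [317.48 150.62]
t [315 153   4   6  17] [316.41 155.65]
s [290 140  12  20 215] [295.83 148.68]
```

```bash
python3 - <<'E'
from m import *
print("pin tri",tri((294.6,150),(316.4,155.7)), onz("top",(316.4,155.7),.084),onz("scene",(294.6,150),.084))
c=np.array([.5433,-.1523])
d=onz("top",(316.4,155.7),.084)[:2]-c; print(np.linalg.norm(d),np.arctan2(d[1],d[0]))
a=onz("scene",(140+248/7,205+125/7),.079);b=onz("scene",(140+272/7,205+95/7),.079); print("blade",a,b,np.linalg.norm(a-b),np.arctan2(*(b-a)[1::-1]))
f=lambda h,b:((h[...,0]>125)&(h[...,0]<165)&(h[...,1]>80))|((h[...,0]>48)&(h[...,0]<75)&(h[...,1]>130))
m,l,st=show("s",s,f,(140,180,240,250))
for i in range(1,len(st)):
    if st[i,4]>20:
        ys,xs=np.where(l==i); y=ys.max(); print(onz("scene",(xs[ys>=y-1].mean(),y-1),0))
print("tool R", R.from_euler("xyz",arm.get_state()["ee_rot"]).as_matrix().round(3))
E
```

```text
pin tri (array([ 0.55476098, -0.22827363,  0.08301156]), np.float64(0.0016466513222623022)) [ 0.55517363 -0.2275799   0.084     ] [ 0.5530809  -0.22769183  0.084     ]
0.0762105398581482 -1.4143586041235154
blade [0.51094133 0.17703689 0.079     ] [0.51811569 0.16413528 0.079     ] 0.014762211039704928 -1.0632956476636364
s [176 198   6  20  62] [178.74 205.37]
s [198 203   4  20  48] [199.75 210.98]
s [157 204   8  24 102] [160.64 214.19]
s [210 216   7  22  84] [213.52 225.19]
[0.5993912  0.12241417 0.        ]
[0.55165243 0.09090007 0.        ]
[0.59502308 0.17495695 0.        ]
[0.48774875 0.09312128 0.        ]
tool R [[-0.     0.975 -0.22 ]
 [-0.002 -0.22  -0.975]
 [-1.     0.     0.002]]
```

```bash
python3 - <<'E'
from m import *
print(tri((160,274),(141,215)))
c=cv2.resize(t[164:184,155:195],None,fx=18,fy=18,interpolation=cv2.INTER_LANCZOS4);
d=cv2.resize(s[212:240,150:190],None,fx=18,fy=18,interpolation=cv2.INTER_LANCZOS4)
cv2.imwrite("pics/z5.png",c);cv2.imwrite("pics/z6.png",d)
st=arm.get_state(); T=R.from_euler("xyz",st["ee_rot"]).as_matrix()
print((T.T@(np.array([.5165,.169,.30])-st["eef_pos"])).round(4))
E
```

```text
(array([0.38625059, 0.27656462, 0.10429988]), np.float64(0.0020765803026542716))
[-0.0626  0.4667  0.3962]
```

View pics/z5.png

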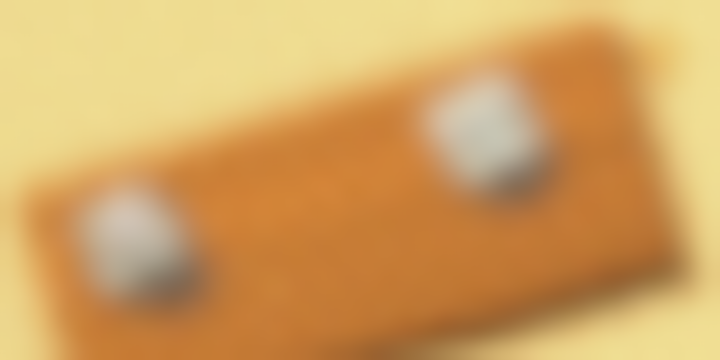

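View pics/z6.png

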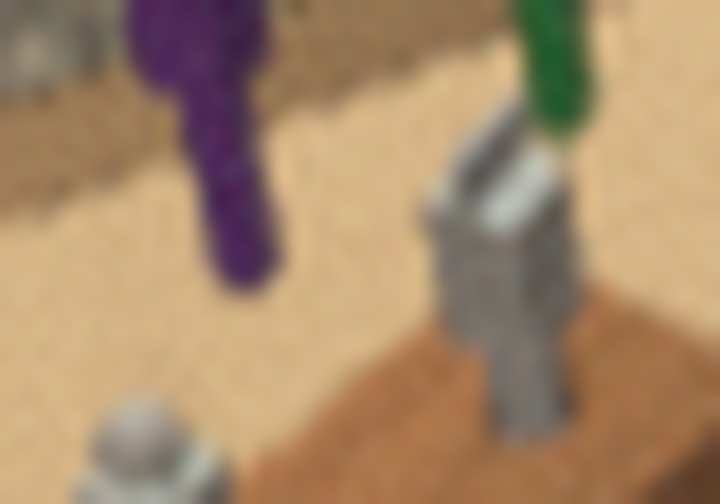

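Call:
jog_arm:
  motion:
    - {"dx": -0.04}
    - {"dx": -0.0626, "dy": 0.03, "dz": 0.02, "twist": 6}
    - {"dx": -0.0626, "dy": 0.06, "dz": 0.05, "twist": 12}
    - {"dx": -0.0626, "dy": 0.09, "dz": 0.077, "twist": 18}
    - {"dx": -0.0626, "dy": 0.12, "dz": 0.103, "twist": 24}
    - {"dx": -0.0626, "dy": 0.15, "dz": 0.128, "twist": 30}
    - {"dx": -0.0626, "dy": 0.18, "dz": 0.153, "twist": 36}
    - {"dx": -0.0626, "dy": 0.21, "dz": 0.178, "twist": 42}
    - {"dx": -0.0626, "dy": 0.24, "dz": 0.203, "twist": 48}
    - {"dx": -0.0626, "dy": 0.27, "dz": 0.229, "twist": 48}
    - {"dx": -0.0626, "dy": 0.3, "dz": 0.255, "twist": 48}
    - {"dx": -0.0626, "dy": 0.33, "dz": 0.28, "twist": 48}
    - {"dx": -0.0626, "dy": 0.36, "dz": 0.305, "twist": 48}
    - {"dx": -0.0626, "dy": 0.39, "dz": 0.331, "twist": 48}
    - {"dx": -0.0626, "dy": 0.42, "dz": 0.357, "twist": 48}
    - {"dx": -0.0626, "dy": 0.445, "dz": 0.38, "twist": 48}
    - {"dx": -0.0626, "dy": 0.467, "dz": 0.396, "twist": 48}
    - {"dx": -0.0626, "dy": 0.467, "dz": 0.396, "twist": 48}
    - {"dx": -0.0626, "dy": 0.467, "dz": 0.396, "twist": 48}
    - {"dx": -0.0626, "dy": 0.467, "dz": 0.396, "twist": 48}
  gripper: 0.05

```text
invalid input
```

Call:
jog_arm:
  motion:
    - {"dx": -0.04, "dy": 0.0, "dz": 0.0, "twist": 0}
    - {"dx": -0.0626, "dy": 0.03, "dz": 0.02, "twist": 6}
    - {"dx": -0.0626, "dy": 0.06, "dz": 0.05, "twist": 12}
    - {"dx": -0.0626, "dy": 0.09, "dz": 0.077, "twist": 18}
    - {"dx": -0.0626, "dy": 0.12, "dz": 0.103, "twist": 24}
    - {"dx": -0.0626, "dy": 0.15, "dz": 0.128, "twist": 30}
    - {"dx": -0.0626, "dy": 0.18, "dz": 0.153, "twist": 36}
    - {"dx": -0.0626, "dy": 0.21, "dz": 0.178, "twist": 42}
    - {"dx": -0.0626, "dy": 0.24, "dz": 0.203, "twist": 48}
    - {"dx": -0.0626, "dy": 0.27, "dz": 0.229, "twist": 48}
    - {"dx": -0.0626, "dy": 0.3, "dz": 0.255, "twist": 48}
    - {"dx": -0.0626, "dy": 0.33, "dz": 0.28, "twist": 48}
    - {"dx": -0.0626, "dy": 0.36, "dz": 0.305, "twist": 48}
    - {"dx": -0.0626, "dy": 0.39, "dz": 0.331, "twist": 48}
    - {"dx": -0.0626, "dy": 0.42, "dz": 0.357, "twist": 48}
    - {"dx": -0.0626, "dy": 0.445, "dz": 0.38, "twist": 48}
    - {"dx": -0.0626, "dy": 0.467, "dz": 0.396, "twist": 48}
    - {"dx": -0.0626, "dy": 0.467, "dz": 0.396, "twist": 48}
    - {"dx": -0.0626, "dy": 0.467, "dz": 0.396, "twist": 48}
    - {"dx": -0.0626, "dy": 0.467, "dz": 0.396, "twist": 48}
  gripper: 0.05

```text
t: 1.77
eef_pos: [0.5167, 0.1693, 0.2998]
ee_rot: [-0.239, 1.57, -2.87]
force: [-0.6, -0.4, 0.1]
width: 0.0503
```

Call:
jog_arm:
  motion:
    - {"dx": 0.04, "dy": 0.0, "dz": 0.0, "twist": 0}
    - {"dx": 0.08, "dy": 0.0, "dz": 0.0, "twist": 0}
    - {"dx": 0.12, "dy": 0.0, "dz": 0.0, "twist": 0}
    - {"dx": 0.16, "dy": 0.0, "dz": 0.0, "twist": 0}
    - {"dx": 0.195, "dy": 0.0, "dz": 0.0, "twist": 0}
    - {"dx": 0.195, "dy": 0.0, "dz": 0.0, "twist": 0}
    - {"dx": 0.195, "dy": 0.0, "dz": 0.0, "twist": 0}

```text
t: 2.35
eef_pos: [0.5158, 0.1697, 0.1045]
ee_rot: [0.233, 1.567, -2.395]
force: [-0.7, -0.1, 0.9]
width: 0.0497
```

```bash
cat > look.py <<'E'
import sys
from h import *
tag=sys.argv[1]; 
a=[int(v) for v in sys.argv[2].split(",")]; n=sys.argv[3]
im=arm.grab_frame(n)[:,:,::-1]; cv2.imwrite(f"pics/full_{tag}.png",im)
f=min(800//(a[2]-a[0]),600//(a[3]-a[1]))
cv2.imwrite(f"pics/{tag}.png",cv2.resize(im[a[1]:a[3],a[0]:a[2]],None,fx=f,fy=f,interpolation=cv2.INTER_CUBIC)); print("scale",f)
st=arm.get_state(); T=R.from_euler("xyz",st["ee_rot"]).as_matrix()
print(st["t"],st["eef_pos"],st["force"],st["width"]); print(T.round(4))
E
python3 look.py s1 110,160,240,260 scene
```

```text
scale 6
2.4 [0.51732974 0.17048178 0.1064423 ] [0.3945339  0.38396946 0.93568983] 0.050018861652218936
[[ 6.000e-04  4.910e-01 -8.711e-01]
 [-4.000e-04 -8.711e-01 -4.910e-01]
 [-1.000e+00  7.000e-04 -3.000e-04]]
```

View pics/s1.png

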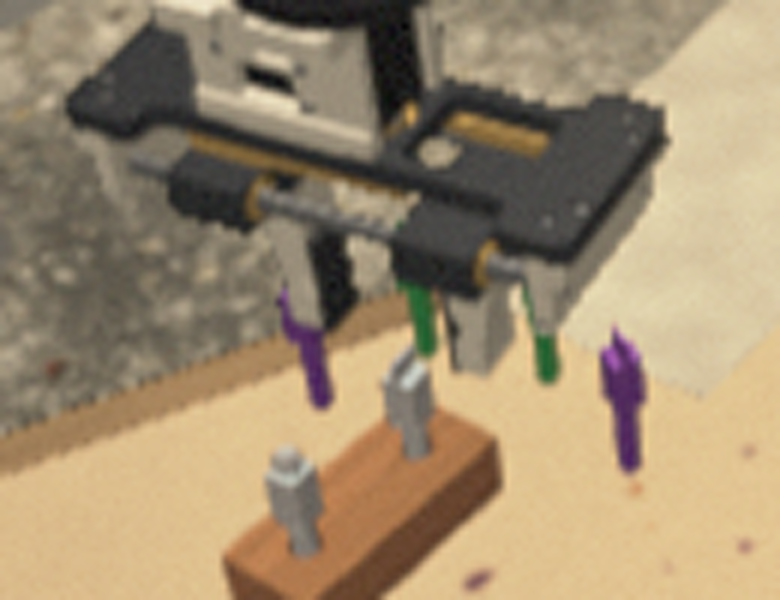

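Call:
jog_arm:
  motion:
    - {"dx": 0.025, "dy": 0.0, "dz": 0.0, "twist": 0}
    - {"dx": 0.045, "dy": 0.0, "dz": 0.0, "twist": 0}
    - {"dx": 0.053, "dy": 0.0, "dz": 0.0, "twist": 0}
    - {"dx": 0.053, "dy": 0.0, "dz": 0.0, "twist": 0}
    - {"dx": 0.053, "dy": 0.0, "dz": 0.0, "twist": 0}

```text
t: 2.82
eef_pos: [0.518, 0.1703, 0.054]
ee_rot: [3.093, 1.569, 0.463]
force: [-0.5, 0.3, 0.7]
width: 0.05
```

```bash
python3 look.py s2 130,170,230,260 scene; python3 -c "
from h import *
print(proj('scene',[[.5165,.1695,.0945]]))"
```

```text
scale 6
2.8667 [0.51815845 0.17031916 0.05419827] [-0.4904344  -0.50405069 -0.53466899] 0.049921754318276196
[[ 0.0025  0.4899 -0.8718]
 [ 0.0014 -0.8718 -0.4899]
 [-1.      0.     -0.0029]]
[[176.3026912  215.03501263]]
```

View pics/s2.png

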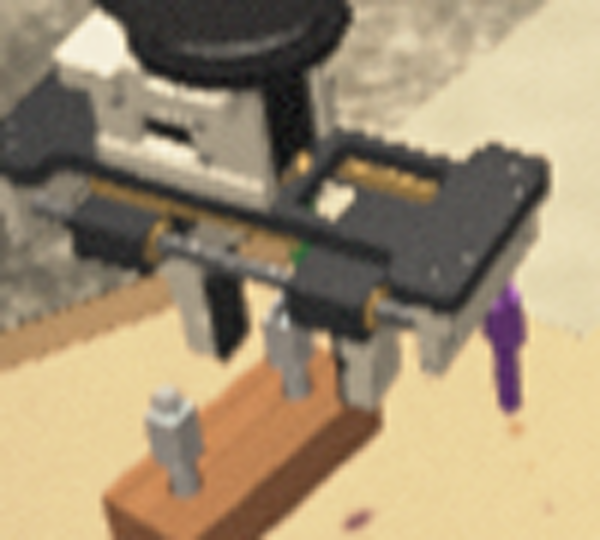

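Call:
jog_arm:
  motion:
    - {"dx": 0.053, "dy": 0.0, "dz": 0.0, "twist": 0}
  gripper: 0.03
  newtons: 10

```text
t: 2.95
eef_pos: [0.5264, 0.1752, 0.0234]
ee_rot: [3.084, 1.55, 0.46]
force: [-24.8, -6.7, 15.4]
width: 0.0596
```

Call:
jog_arm:
  motion:
    - {"dx": -0.0417, "dy": 0.0, "dz": 0.0, "twist": 0}
    - {"dx": -0.0417, "dy": 0.0, "dz": 0.0, "twist": 0}
    - {"dx": -0.0417, "dy": 0.0, "dz": 0.0, "twist": 0}
  gripper: 0.05

```text
t: 3.2
eef_pos: [0.5186, 0.1705, 0.0527]
ee_rot: [2.574, 1.57, -0.056]
force: [-0.7, -0.5, -0.5]
width: 0.0515
```

```bash
python3 look.py s3 130,170,230,260 scene
```

```text
scale 6
3.25 [0.5179027  0.170107   0.05303655] [-0.1550868  -0.26519684  0.21108607] 0.050468561606494135
[[ 1.100e-03  4.894e-01 -8.720e-01]
 [ 7.000e-04 -8.720e-01 -4.894e-01]
 [-1.000e+00 -0.000e+00 -1.300e-03]]
```

View pics/s3.png

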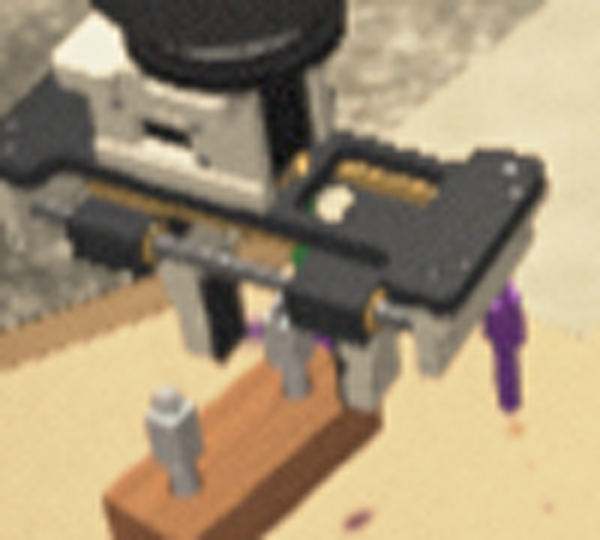

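My last call repeated the 53 mm row, and shifts are relative to the start of each call. The hand therefore dipped about 40 mm too far, then came back up. The scraper and stand still look right. A purple look-alike behind the scraper, near crop (255–320, 335), now seems to have tipped over. I'll check it in the top view after gripping.

Call:
jog_arm:
  motion:
    - {"dx": 0.0, "dy": 0.0, "dz": 0.0, "twist": 0}
    - {"dx": 0.0, "dy": 0.0, "dz": 0.0, "twist": 0}
    - {"dx": 0.0, "dy": 0.0, "dz": 0.0, "twist": 0}
    - {"dx": 0.0, "dy": 0.0, "dz": 0.0, "twist": 0}
    - {"dx": 0.0, "dy": 0.0, "dz": 0.0, "twist": 0}
    - {"dx": 0.0, "dy": 0.0, "dz": 0.0, "twist": 0}
  gripper: 0.005
  newtons: 12

```text
t: 3.75
eef_pos: [0.517, 0.1694, 0.0526]
ee_rot: [-2.947, 1.57, 0.706]
force: [-0.2, -0.5, 0.5]
width: 0.0155
```

```bash
python3 look.py s4 130,170,230,260 scene;  python3 look.py t4 140,120,240,210 top
```

```text
scale 6
3.8 [0.51763715 0.16993002 0.05262806] [ 3.66411114  2.16068148 -2.7899056 ] 0.014163395821370833
[[ 1.700e-03  4.894e-01 -8.720e-01]
 [ 1.200e-03 -8.720e-01 -4.894e-01]
 [-1.000e+00 -2.000e-04 -2.100e-03]]
scale 6
3.85 [0.51792622 0.17015744 0.05262863] [ 2.69154121  1.29096305 -2.8664811 ] 0.013937622378029584
[[ 2.100e-03  4.895e-01 -8.720e-01]
 [ 1.500e-03 -8.720e-01 -4.895e-01]
 [-1.000e+00 -2.000e-04 -2.600e-03]]
```

View pics/s4.png

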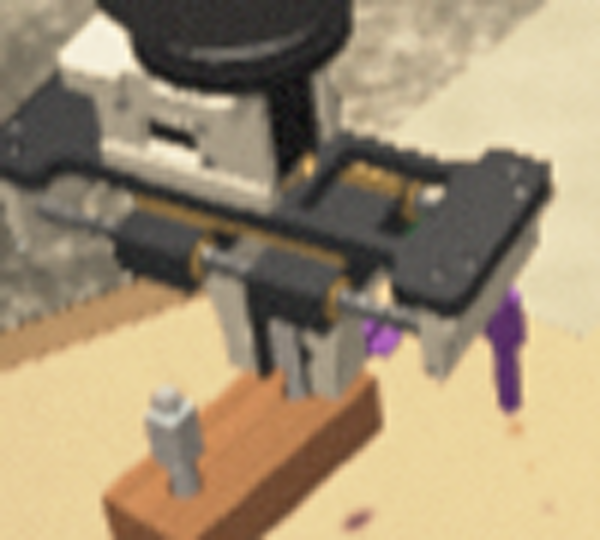

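View pics/t4.png

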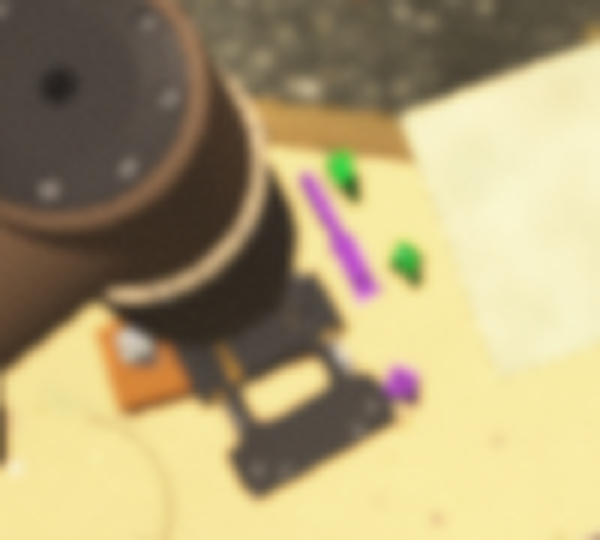

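Call:
jog_arm:
  motion:
    - {"dx": -0.01, "dy": 0.0, "dz": 0.0, "twist": 0}
    - {"dx": -0.03, "dy": 0.0, "dz": 0.0, "twist": 0}
    - {"dx": -0.06, "dy": 0.0, "dz": 0.0, "twist": 0}
    - {"dx": -0.09, "dy": 0.0, "dz": 0.0, "twist": 0}
    - {"dx": -0.12, "dy": 0.0, "dz": 0.0, "twist": 0}
    - {"dx": -0.14, "dy": 0.0, "dz": 0.0, "twist": 0}
    - {"dx": -0.14, "dy": 0.0, "dz": 0.0, "twist": 0}
    - {"dx": -0.14, "dy": 0.0, "dz": 0.0, "twist": 0}

```text
t: 4.52
eef_pos: [0.517, 0.1696, 0.1933]
ee_rot: [-2.833, 1.569, 0.82]
force: [-0.1, -0.7, -1.4]
width: 0.0139
```

```bash
python3 look.py s5 120,130,220,220 scene;  python3 look.py t5 140,120,240,210 top
```

```text
scale 6
4.5667 [0.51633287 0.16916519 0.19194627] [-0.09071617 -0.62576998 -2.14417098] 0.014070141031265101
[[-7.000e-04  4.889e-01 -8.723e-01]
 [ 2.000e-04 -8.723e-01 -4.889e-01]
 [-1.000e+00 -5.000e-04  5.000e-04]]
scale 6
4.6167 [0.51606027 0.16896043 0.19119772] [-0.99901744 -0.79273262 -1.39415358] 0.013916885054485057
[[-1.800e-03  4.889e-01 -8.723e-01]
 [-7.000e-04 -8.723e-01 -4.889e-01]
 [-1.000e+00 -3.000e-04  1.900e-03]]
```

View pics/s5.png

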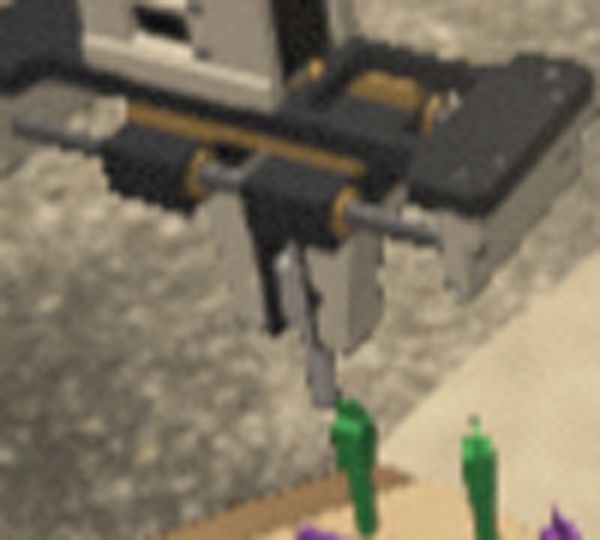

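View pics/t5.png

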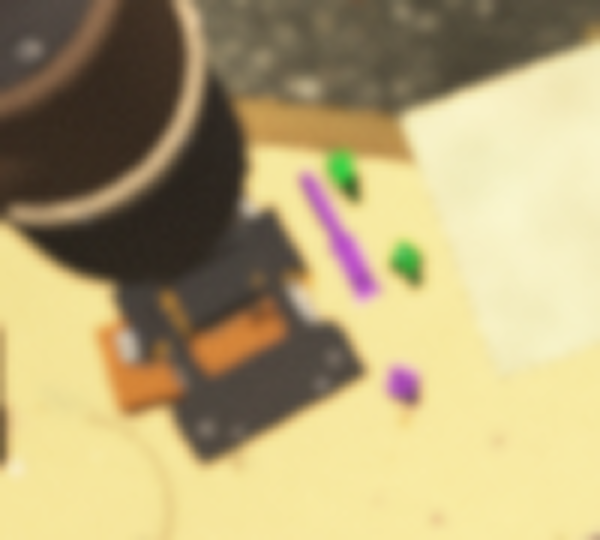

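```bash
python3 - <<'E'
from h import *
p=np.array([.5167,.1695,0])
for z in(.147,.187,.200): 
    q=proj("scene",p+[0,0,z])[0]; print(z,q,((q-[120,130])*6+2.5).round(0))
im=cv2.imread("pics/full_s5.png")
a=im[172:202,160:190]; cv2.imwrite("pics/z7.png",cv2.resize(a,None,fx=18,fy=18,interpolation=cv2.INTER_LANCZOS4))
E
```

```text
0.147 [173.2909782  197.23773415] [322. 406.]
0.187 [170.85674084 182.67221873] [308. 319.]
0.2 [170.03025751 177.72686874] [303. 289.]
```

View pics/z7.png

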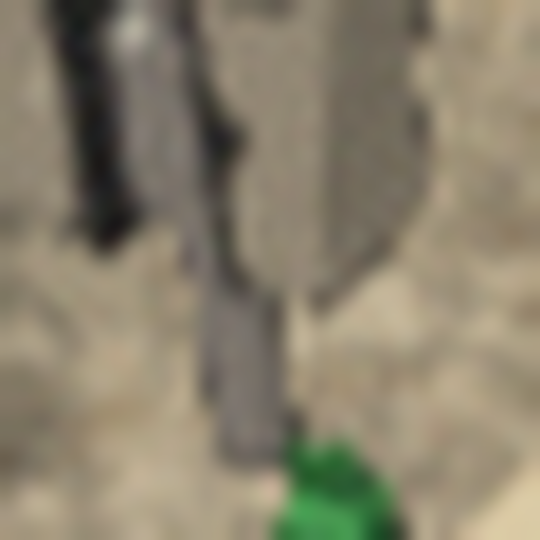

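Call:
jog_arm:
  motion:
    - {"dx": 0, "dy": 0.015, "dz": 0.007, "twist": 0}
    - {"dx": 0, "dy": 0.043, "dz": 0.02, "twist": 0}
    - {"dx": 0, "dy": 0.073, "dz": 0.033, "twist": 0}
    - {"dx": 0, "dy": 0.103, "dz": 0.047, "twist": 0}
    - {"dx": 0, "dy": 0.133, "dz": 0.061, "twist": 0}
    - {"dx": 0, "dy": 0.163, "dz": 0.075, "twist": 0}
    - {"dx": 0, "dy": 0.193, "dz": 0.088, "twist": 0}
    - {"dx": 0, "dy": 0.223, "dz": 0.102, "twist": 0}
    - {"dx": 0, "dy": 0.25, "dz": 0.114, "twist": 0}
    - {"dx": 0, "dy": 0.275, "dz": 0.126, "twist": 0}
    - {"dx": 0, "dy": 0.2937, "dz": 0.1344, "twist": 0}
    - {"dx": 0, "dy": 0.2937, "dz": 0.1344, "twist": 0}
    - {"dx": 0, "dy": 0.2937, "dz": 0.1344, "twist": 0}
    - {"dx": 0, "dy": 0.2937, "dz": 0.1344, "twist": 0}

```text
t: 5.78
eef_pos: [0.5427, -0.1524, 0.1909]
ee_rot: [-0.555, 1.568, 3.098]
force: [0.4, 0.6, -0.8]
width: 0.0137
```

```bash
python3 look.py s6 230,90,330,190 scene;  python3 look.py t6 250,110,350,200 top; python3 - <<'E'
import numpy as np,time
from h import *
print(proj("scene",[[.5433,-.1523,z] for z in(.147,.187,.074)]),proj("top",[[.5433,-.1523,.074]]))
E
```

```text
scale 6
5.8333 [ 0.54289122 -0.15206202  0.1912382 ] [-0.2620465  -0.6949141   0.00568584] 0.013786115068308125
[[-1.800e-03  4.894e-01 -8.721e-01]
 [ 1.000e-04 -8.721e-01 -4.894e-01]
 [-1.000e+00 -1.000e-03  1.500e-03]]
scale 6
5.8833 [ 0.54308397 -0.1518118   0.19151977] [-0.00936033  0.71257389  0.46605614] 0.014061295428140759
[[-1.300e-03  4.899e-01 -8.718e-01]
 [ 1.000e-04 -8.718e-01 -4.899e-01]
 [-1.000e+00 -7.000e-04  1.100e-03]]
[[278.03793226 141.46505772]
 [278.90637722 128.01308368]
 [276.5665863  164.25580267]] [[290.71553579 160.59485732]]
```

View pics/s6.png

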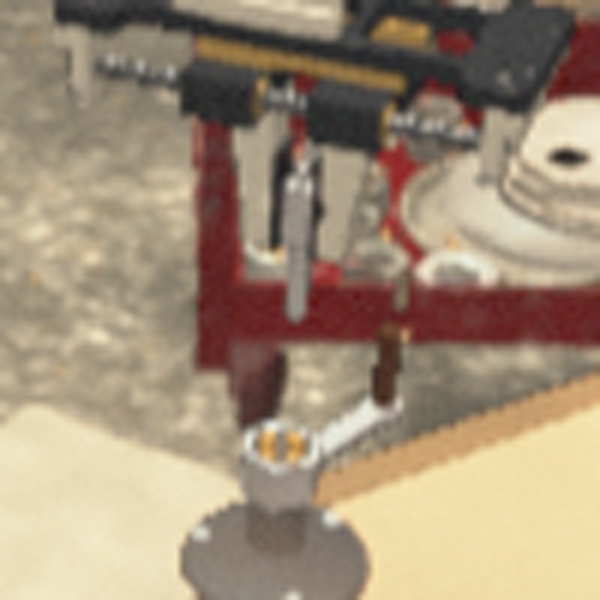

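View pics/t6.png

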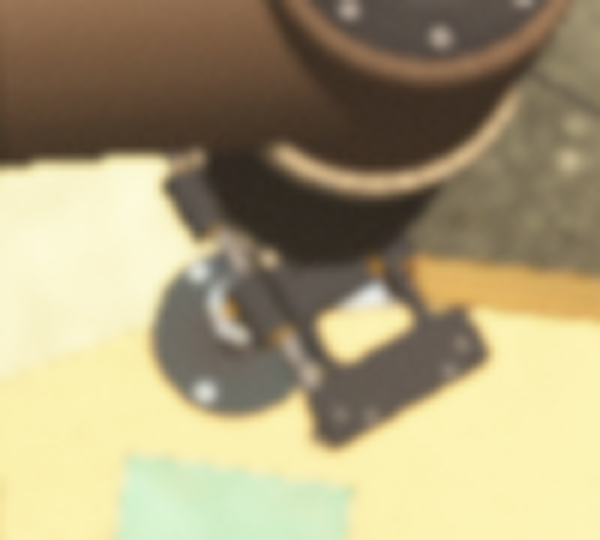

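```bash
python3 - <<'E'
from h import *
im=cv2.imread("pics/full_s6.png")
h=cv2.cvtColor(im,cv2.COLOR_BGR2HSV).astype(int)
for r in range(128,147): print(r,h[r,273:287,1].tolist(), im[r,273:287,2].tolist())
K,e,A=cam("scene"); print(A.round(3)); print(np.linalg.norm(e-[.5433,-.1523,.147]))
a=im[105:150,258:303]; cv2.imwrite("pics/z8.png",cv2.resize(a,None,fx=13,fy=13,interpolation=cv2.INTER_CUBIC))
E
```

```text
128 [56, 52, 45, 17, 31, 35, 32, 32, 28, 46, 52, 52, 53, 54] [174, 162, 63, 74, 149, 153, 152, 145, 118, 95, 176, 176, 179, 180]
129 [53, 49, 31, 19, 30, 34, 34, 32, 32, 43, 52, 56, 50, 55] [174, 150, 58, 67, 138, 150, 152, 151, 113, 101, 176, 177, 178, 172]
130 [55, 54, 36, 54, 36, 32, 33, 34, 25, 51, 52, 50, 54, 55] [152, 146, 56, 80, 141, 136, 147, 142, 101, 100, 175, 178, 176, 175]
131 [61, 82, 86, 114, 62, 34, 32, 34, 28, 47, 53, 52, 55, 57] [168, 168, 101, 154, 170, 129, 137, 135, 92, 103, 174, 178, 177, 174]
132 [46, 50, 58, 96, 61, 33, 33, 31, 32, 47, 55, 49, 52, 50] [209, 225, 198, 216, 195, 140, 146, 142, 89, 92, 157, 166, 175, 169]
133 [33, 32, 49, 70, 45, 35, 34, 36, 42, 100, 104, 93, 81, 61] [196, 216, 219, 207, 185, 139, 144, 143, 108, 115, 147, 159, 158, 143]
134 [42, 39, 44, 46, 39, 33, 29, 29, 53, 121, 138, 153, 153, 113] [153, 162, 175, 176, 162, 141, 151, 147, 121, 147, 166, 162, 147, 138]
135 [45, 45, 42, 42, 44, 31, 32, 30, 47, 123, 139, 151, 164, 146] [146, 154, 157, 168, 161, 141, 150, 138, 114, 159, 165, 162, 157, 155]
136 [79, 77, 71, 70, 67, 38, 35, 34, 52, 
[... 920 characters left out ...]
, 111, 109, 108, 110, 105]
143 [171, 169, 165, 164, 153, 78, 67, 137, 186, 195, 187, 168, 165, 159] [106, 107, 105, 109, 107, 104, 121, 108, 104, 102, 105, 108, 108, 111]
144 [181, 174, 175, 165, 164, 172, 158, 175, 168, 160, 188, 158, 171, 177] [103, 104, 105, 108, 109, 104, 108, 108, 105, 107, 103, 108, 109, 105]
145 [170, 163, 164, 157, 160, 163, 160, 161, 162, 159, 161, 168, 175, 170] [105, 105, 106, 109, 107, 108, 110, 109, 107, 106, 108, 105, 105, 108]
146 [131, 146, 141, 144, 142, 134, 134, 124, 126, 120, 124, 124, 134, 141] [107, 108, 112, 110, 108, 116, 114, 115, 111, 117, 115, 115, 114, 112]
[[-0.631 -0.514  0.58 ]
 [-0.775  0.4   -0.489]
 [ 0.019 -0.758 -0.651]]
0.9901972609834159
```

View pics/z8.png

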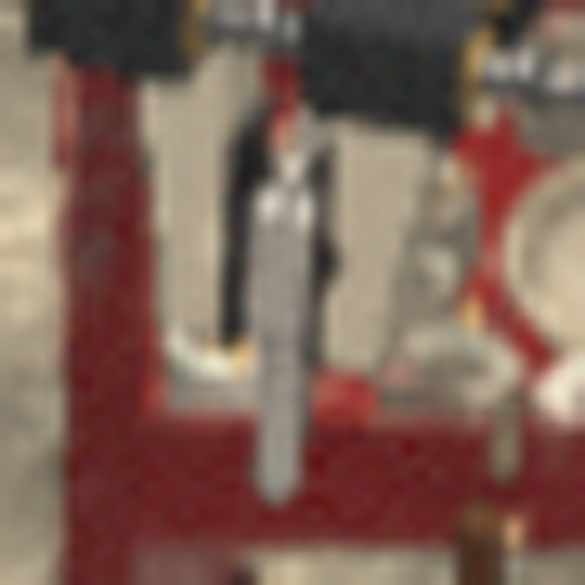

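```bash
python3 -c "
from h import *
print(arm.get_state()['q'])"
```

```text
[ 7.43478442e-02  2.13130986e-01 -3.01504537e-01 -2.11563213e-04
 -1.05745443e+00  4.37753176e-01]
```

Call:
jog_arm:
  motion:
    - {"dx": 0, "dy": 0, "dz": 0, "twist": 5}
    - {"dx": 0, "dy": 0, "dz": 0, "twist": 12}
    - {"dx": 0, "dy": 0, "dz": 0, "twist": 19}
    - {"dx": 0, "dy": 0, "dz": 0, "twist": 26}
    - {"dx": 0, "dy": 0, "dz": 0, "twist": 33}
    - {"dx": 0, "dy": 0, "dz": 0, "twist": 40}
    - {"dx": 0, "dy": 0, "dz": 0, "twist": 47}
    - {"dx": 0, "dy": 0, "dz": 0, "twist": 54}
    - {"dx": 0, "dy": 0, "dz": 0, "twist": 61}
    - {"dx": 0, "dy": 0, "dz": 0, "twist": 68}
    - {"dx": 0, "dy": 0, "dz": 0, "twist": 68}
    - {"dx": 0, "dy": 0, "dz": 0, "twist": 68}

```text
t: 6.88
eef_pos: [0.5434, -0.1518, 0.1922]
ee_rot: [0.586, 1.571, 3.057]
force: [0.7, -0.3, 0.6]
width: 0.0139
```

```bash
python3 look.py s7 258,105,303,150 scene;python3 - <<'E'
from h import *
im=cv2.imread("pics/full_s7.png")
h=cv2.cvtColor(im,cv2.COLOR_BGR2HSV).astype(int)
for r in range(134,147): print(r,h[r,273:287,1].tolist())
E
```

```text
scale 13
6.9333 [ 0.54343374 -0.15187784  0.19218665] [-0.08060796  0.68248393 -0.8747655 ] 0.01385818246980986
[[-0.000e+00 -6.211e-01 -7.837e-01]
 [ 0.000e+00 -7.837e-01  6.211e-01]
 [-1.000e+00  0.000e+00  1.000e-04]]
134 [37, 38, 43, 46, 48, 41, 42, 45, 48, 74, 87, 141, 168, 133]
135 [46, 40, 45, 44, 43, 32, 29, 29, 53, 123, 132, 154, 169, 148]
136 [78, 76, 73, 72, 65, 30, 35, 25, 61, 154, 169, 165, 171, 148]
137 [133, 125, 133, 134, 109, 37, 29, 36, 98, 166, 169, 167, 164, 154]
138 [157, 178, 172, 154, 103, 31, 31, 35, 129, 164, 161, 160, 164, 173]
139 [157, 161, 170, 166, 72, 31, 34, 35, 130, 169, 170, 168, 175, 165]
140 [173, 196, 180, 141, 37, 28, 34, 33, 138, 196, 175, 168, 162, 168]
141 [180, 166, 171, 150, 67, 27, 31, 34, 139, 169, 172, 171, 172, 176]
142 [158, 171, 180, 166, 116, 36, 34, 77, 165, 174, 166, 159, 173, 168]
143 [168, 163, 179, 161, 156, 88, 87, 155, 175, 158, 161, 168, 170, 173]
144 [181, 173, 162, 160, 168, 162, 150, 180, 168, 174, 164, 161, 157, 168]
145 [160, 177, 168, 166, 175, 170, 182, 162, 158, 161, 175, 184, 162, 166]
146 [132, 127, 145, 137, 127, 142, 148, 129, 120, 119, 120, 130, 144, 133]
```

View pics/s7.png

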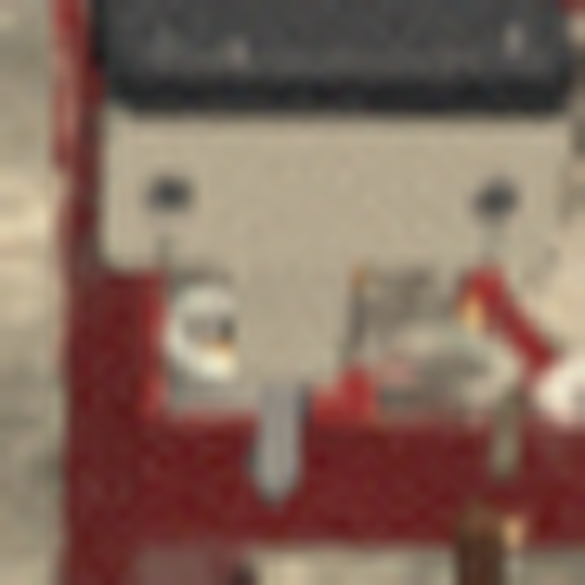

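Call:
jog_arm:
  motion:
    - {"dx": 0.02, "dy": -0.001, "dz": 0, "twist": 68}
    - {"dx": 0.04, "dy": -0.001, "dz": 0, "twist": 0}
    - {"dx": 0.055, "dy": -0.001, "dz": 0, "twist": 0}
    - {"dx": 0.063, "dy": -0.001, "dz": 0, "twist": 0}
    - {"dx": 0.063, "dy": -0.001, "dz": 0, "twist": 0}
    - {"dx": 0.063, "dy": -0.001, "dz": 0, "twist": 0}

```text
t: 7.43
eef_pos: [0.5442, -0.1517, 0.1294]
ee_rot: [1.356, 1.57, -2.46]
force: [-0.0, -0.1, -0.5]
width: 0.0138
```

```bash
python3 look.py s8 250,130,305,200 scene;python3 - <<'E'
from h import *
print(proj("scene",[[.5433,-.1523,.008],[.5433,-.1523,.074],[.5433,-.1523,.084],[.5433,-.1523,.1]]))
E
```

```text
scale 8
7.4833 [ 0.54465352 -0.15171722  0.12996387] [ 0.14597762 -0.13500766  0.0427133 ] 0.013896668751212218
[[ 9.000e-04 -6.245e-01 -7.810e-01]
 [-3.000e-04 -7.810e-01  6.245e-01]
 [-1.000e+00 -3.000e-04 -9.000e-04]]
[[275.34886913 183.11790752]
 [276.5665863  164.25580267]
 [276.76003728 161.25930023]
 [277.07474742 156.38452652]]
```

View pics/s8.png

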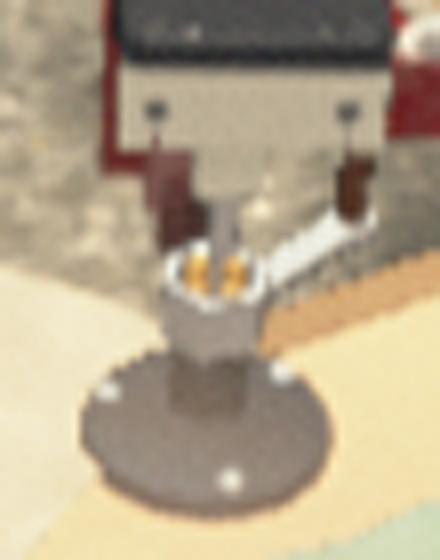

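```bash
python3 - <<'E'
from h import *
im=cv2.imread("pics/full_s8.png")
a=im[150:175,264:289]; cv2.imwrite("pics/z9.png",cv2.resize(a,None,fx=24,fy=24,interpolation=cv2.INTER_CUBIC))
E
```

```text
(no output)
```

View pics/z9.png

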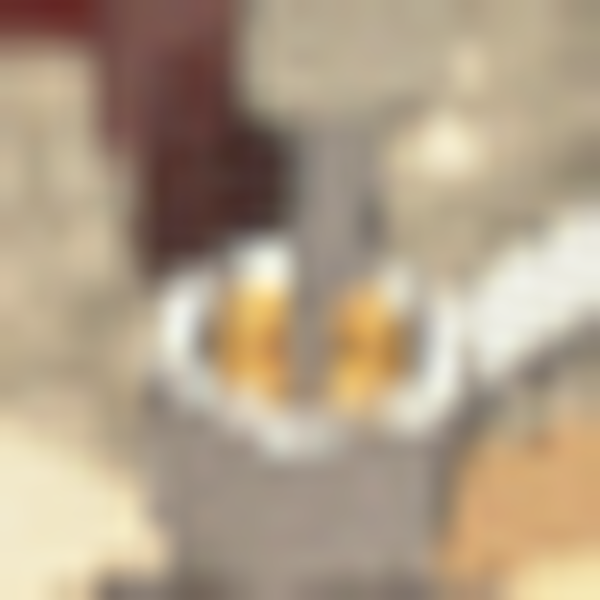

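Call:
jog_arm:
  motion:
    - {"dx": 0.0, "dy": -0.001, "dz": 0, "twist": 0}
    - {"dx": 0.002, "dy": -0.0018, "dz": 0, "twist": 0}
    - {"dx": 0.005, "dy": -0.0018, "dz": 0, "twist": 0}
    - {"dx": 0.008, "dy": -0.0018, "dz": 0, "twist": 0}
    - {"dx": 0.01, "dy": -0.0018, "dz": 0, "twist": 0}
    - {"dx": 0.012, "dy": -0.0018, "dz": 0, "twist": 0}
    - {"dx": 0.012, "dy": -0.0018, "dz": 0, "twist": 0}

```text
t: 8.07
eef_pos: [0.5449, -0.1503, 0.1166]
ee_rot: [0.722, 1.57, -3.095]
force: [0.1, -0.5, -0.7]
width: 0.0136
```

```bash
python3 look.py s9 264,145,294,175 scene
```

```text
scale 20
8.1167 [ 0.54497732 -0.1503661   0.11687819] [-0.43760073  0.09626383 -0.32064579] 0.013923546022982125
[[-6.000e-04 -6.253e-01 -7.804e-01]
 [-1.000e-04 -7.804e-01  6.253e-01]
 [-1.000e+00  5.000e-04  4.000e-04]]
```

View pics/s9.png

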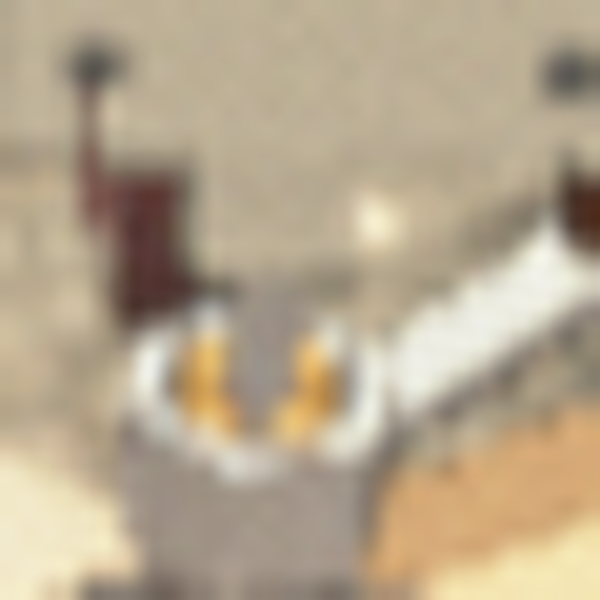

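Call:
jog_arm:
  motion:
    - {"dx": 0.002, "dy": -0.0003, "dz": 0, "twist": 0}
    - {"dx": 0.004, "dy": -0.0005, "dz": 0, "twist": 0}
    - {"dx": 0.006, "dy": -0.0005, "dz": 0, "twist": 0}
    - {"dx": 0.006, "dy": -0.0005, "dz": 0, "twist": 0}

```text
t: 8.45
eef_pos: [0.5455, -0.1501, 0.1109]
ee_rot: [1.722, 1.571, -2.095]
force: [0.3, -1.4, -1.8]
width: 0.0142
```

Call:
jog_arm:
  motion:
    - {"dx": 0.002, "dy": 0, "dz": 0, "twist": 0}
    - {"dx": 0.004, "dy": 0, "dz": 0, "twist": 0}
    - {"dx": 0.006, "dy": 0, "dz": 0, "twist": 0}
    - {"dx": 0.006, "dy": 0, "dz": 0, "twist": 0}

```text
t: 8.78
eef_pos: [0.5454, -0.15, 0.1048]
ee_rot: [0.995, 1.57, -2.823]
force: [0.6, -2.2, -2.5]
width: 0.0141
```

```bash
python3 look.py s10 254,135,304,175 scene; python3 -c "
from h import *
for i in range(4): arm.grab_frame('top'); print(arm.get_state()['force'],arm.get_state()['moment'])"
```

```text
scale 15
8.8333 [ 0.54538953 -0.15000509  0.10486898] [ 1.12767512 -2.95219142 -1.87662427] 0.014201931807735038
[[-3.000e-04 -6.254e-01 -7.803e-01]
 [-1.000e-04 -7.803e-01  6.254e-01]
 [-1.000e+00  3.000e-04  2.000e-04]]
[ 1.09845678 -3.39622015 -2.11276256] [-1.15387437 -0.45452458 -0.0041015 ]
[ 1.19576815 -2.74774879 -1.94974113] [-1.11898383 -0.40753103 -0.03003136]
[ 0.29424589 -3.7166141  -2.4896341 ] [-1.18767008 -0.39992868  0.02823706]
[ 0.27070655 -3.6262695  -2.19864101] [-1.16723647 -0.36492875  0.01898025]
```

View pics/s10.png

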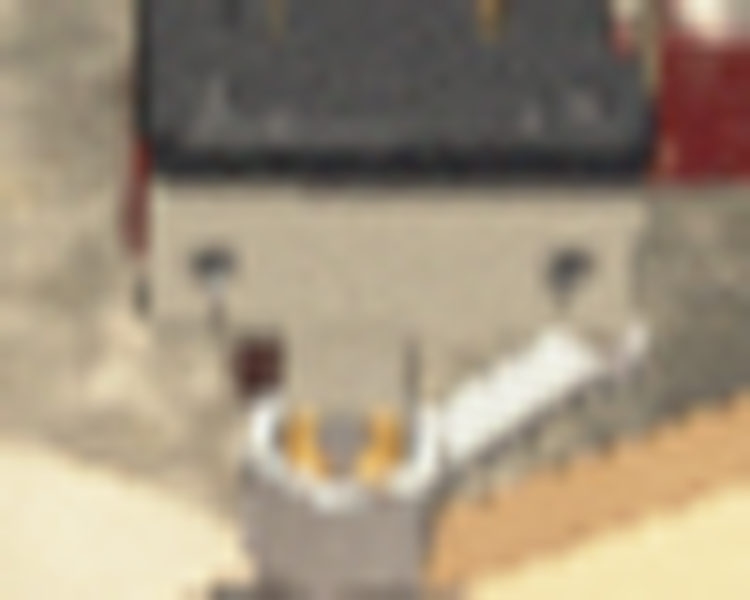

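Call:
jog_arm:
  motion:
    - {"dx": 0.0, "dy": 0.0004, "dz": -0.0004, "twist": 0}
    - {"dx": 0.0, "dy": 0.0008, "dz": -0.0008, "twist": 0}
    - {"dx": 0.0, "dy": 0.0008, "dz": -0.0008, "twist": 0}
    - {"dx": 0.0, "dy": 0.0008, "dz": -0.0008, "twist": 0}

```text
t: 9.37
eef_pos: [0.5457, -0.1508, 0.1053]
ee_rot: [-1.378, 1.57, 1.088]
force: [-0.5, 0.2, -0.4]
width: 0.0138
```

```bash
cat > f.py <<'E'
from h import *
F=[];P=[]
for i in range(4):
    arm.grab_frame('top'); s=arm.get_state(); F.append(np.r_[s['force'],s['moment']]); P.append(s['eef_pos'])
print(s['t'],np.mean(F,0).round(2),np.mean(P,0).round(4),s['width'].round(4))
E
python3 f.py
```

```text
Traceback (most recent call last):
  File "f.py", line 5, in <module>
    print(s['t'],np.mean(F,0).round(2),np.mean(P,0).round(4),s['width'].round(4))
                                                             ^^^^^^^^^^^^^^^^
AttributeError: 'float' object has no attribute 'round'
```

Call:
jog_arm:
  motion:
    - {"dx": 0.002, "dy": 0.0002, "dz": -0.0002, "twist": 0}
    - {"dx": 0.004, "dy": 0.0003, "dz": -0.0003, "twist": 0}
    - {"dx": 0.006, "dy": 0.0003, "dz": -0.0003, "twist": 0}
    - {"dx": 0.008, "dy": 0.0003, "dz": -0.0003, "twist": 0}
    - {"dx": 0.01, "dy": 0.0003, "dz": -0.0003, "twist": 0}
    - {"dx": 0.01, "dy": 0.0003, "dz": -0.0003, "twist": 0}

```text
t: 10.07
eef_pos: [0.5453, -0.1515, 0.0946]
ee_rot: [0.61, 1.57, 3.076]
force: [-0.5, 0.3, 0.0]
width: 0.0139
```

```bash
sed -i "s/s\['width'\].round(4)/s['width']/; s/range(4)/range(3)/" f.py; python3 f.py
```

```text
10.2167 [ 0.34  0.04 -0.38  0.12 -0.15  0.03] [ 0.5456 -0.1515  0.095 ] 0.01393004669771027
```

Call:
jog_arm:
  motion:
    - {"dx": 0.001, "dy": 0, "dz": 0, "twist": 0}
    - {"dx": 0.0015, "dy": 0, "dz": 0, "twist": 0}
    - {"dx": 0.002, "dy": 0, "dz": 0, "twist": 0}
    - {"dx": 0.0025, "dy": 0, "dz": 0, "twist": 0}
  newtons: 8

```text
t: 10.55
eef_pos: [0.5456, -0.1515, 0.0927]
ee_rot: [-1.982, 1.571, 0.484]
force: [-0.2, 0.4, -0.6]
width: 0.0142
```

Call:
jog_arm:
  motion:
    - {"dx": 0.0005, "dy": 0, "dz": 0, "twist": 0}
    - {"dx": 0.0005, "dy": 0, "dz": 0, "twist": 0}

```text
t: 10.72
eef_pos: [0.5456, -0.1515, 0.0921]
ee_rot: [0.593, 1.571, 3.059]
force: [0.3, -0.7, -0.9]
width: 0.014
```

Call:
jog_arm:
  motion:
    - {"dx": 0.0005, "dy": 0, "dz": 0, "twist": 0}
    - {"dx": 0.0005, "dy": 0, "dz": 0, "twist": 0}

```text
t: 10.88
eef_pos: [0.5456, -0.1515, 0.0916]
ee_rot: [0.444, 1.571, 2.91]
force: [-0.5, -0.6, -0.3]
width: 0.0138
```

Call:
jog_arm:
  motion:
    - {"dx": 0.0004, "dy": 0, "dz": 0, "twist": 0}
    - {"dx": 0.0004, "dy": 0, "dz": 0, "twist": 0}

```text
t: 11.05
eef_pos: [0.5457, -0.1515, 0.0914]
ee_rot: [-2.903, 1.571, -0.437]
force: [-0.6, -0.5, 0.3]
width: 0.0138
```

Call:
jog_arm:
  motion:
    - {"dx": 0.0004, "dy": 0, "dz": 0, "twist": 0}
    - {"dx": 0.0004, "dy": 0, "dz": 0, "twist": 0}

```text
t: 11.22
eef_pos: [0.5458, -0.1515, 0.0913]
ee_rot: [-2.882, 1.57, -0.416]
force: [-1.5, 0.3, 3.8]
width: 0.014
```

Call:
jog_arm:
  motion:
    - {"dx": 0.0004, "dy": 0, "dz": 0, "twist": 0}
    - {"dx": 0.0004, "dy": 0, "dz": 0, "twist": 0}

```text
t: 11.38
eef_pos: [0.5459, -0.1516, 0.0912]
ee_rot: [-2.826, 1.57, -0.359]
force: [-2.7, 0.8, 6.5]
width: 0.0139
```

Call:
jog_arm:
  motion:
    - {"dx": -0.0004, "dy": 0, "dz": 0, "twist": 0}
    - {"dx": -0.0004, "dy": 0, "dz": 0, "twist": 0}

```text
t: 11.55
eef_pos: [0.5459, -0.1515, 0.0912]
ee_rot: [-2.638, 1.57, -0.172]
force: [-2.3, -0.3, 4.9]
width: 0.0142
```

Call:
jog_arm:
  motion:
    - {"dx": 0, "dy": 0, "dz": 0, "twist": 0}
    - {"dx": 0, "dy": 0, "dz": 0, "twist": 0}
    - {"dx": 0, "dy": 0, "dz": 0, "twist": 0}
    - {"dx": 0, "dy": 0, "dz": 0, "twist": 0}
  gripper: 0.032

```text
t: 11.88
eef_pos: [0.5455, -0.1514, 0.0906]
ee_rot: [0.55, 1.57, 3.016]
force: [0.6, 0.3, 0.4]
width: 0.0308
```

Call:
jog_arm:
  motion:
    - {"dx": -0.01, "dy": 0, "dz": 0, "twist": 0}
    - {"dx": -0.03, "dy": 0, "dz": 0, "twist": 0}
    - {"dx": -0.06, "dy": 0, "dz": 0, "twist": 0}
    - {"dx": -0.09, "dy": 0, "dz": 0, "twist": 0}
    - {"dx": -0.1, "dy": 0, "dz": 0, "twist": 0}
    - {"dx": -0.1, "dy": 0, "dz": 0, "twist": 0}

```text
t: 12.38
eef_pos: [0.5476, -0.1516, 0.1951]
ee_rot: [-2.52, 1.564, -0.053]
force: [0.5, -0.1, -0.4]
width: 0.0321
```

```bash
python3 look.py s11 244,115,314,200 scene; python3 f.py
```

```text
scale 7
12.4333 [ 0.54646548 -0.15144886  0.19293377] [-0.28655054  0.66365092 -0.96043249] 0.03180843082111082
[[ 3.700e-03 -6.254e-01 -7.803e-01]
 [ 2.000e-04 -7.803e-01  6.254e-01]
 [-1.000e+00 -2.500e-03 -2.800e-03]]
12.5833 [-0.58 -0.13 -0.16  0.11 -0.09  0.  ] [ 0.5452 -0.1513  0.1906] 0.03175646954529906
```

View pics/s11.png

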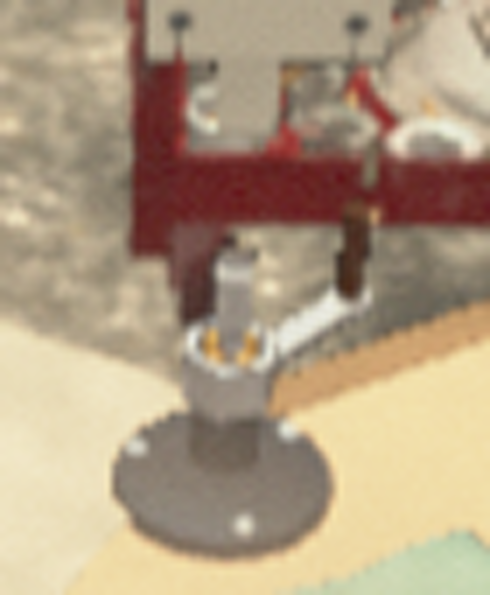

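Call:
jog_arm:
  motion:
    - {"dx": 0, "dy": 0.02, "dz": -0.02, "twist": -5}
    - {"dx": 0, "dy": 0.04, "dz": -0.04, "twist": -12}
    - {"dx": 0, "dy": 0.0508, "dz": -0.0553, "twist": -19}
    - {"dx": 0, "dy": 0.0508, "dz": -0.0553, "twist": -26}
    - {"dx": 0, "dy": 0.0508, "dz": -0.0553, "twist": -33}
    - {"dx": 0, "dy": 0.0508, "dz": -0.0553, "twist": -40}
    - {"dx": 0, "dy": 0.0508, "dz": -0.0553, "twist": -47}
    - {"dx": 0, "dy": 0.0508, "dz": -0.0553, "twist": -47}
    - {"dx": 0.03, "dy": 0.0508, "dz": -0.0553, "twist": -47}
    - {"dx": 0.065, "dy": 0.0508, "dz": -0.0553, "twist": -47}
    - {"dx": 0.065, "dy": 0.0508, "dz": -0.0553, "twist": -47}
    - {"dx": 0.065, "dy": 0.0508, "dz": -0.0553, "twist": -47}
  gripper: 0.045
  newtons: 40

```text
t: 13.58
eef_pos: [0.5554, -0.2256, 0.124]
ee_rot: [-0.194, 1.565, 3.09]
force: [0.4, -0.4, 0.9]
width: 0.0457
```

```bash
python3 look.py s12 244,90,324,180 scene; python3 look.py t12 260,120,340,180 top;python3 -c "
from h import *
print(arm.get_state()['q'])"
```

```text
scale 6
13.6333 [ 0.55698779 -0.2258878   0.12604446] [ 0.21454866  0.26605733 -0.00667379] 0.0450127148397655
[[-1.800e-03  1.426e-01 -9.898e-01]
 [-6.000e-04 -9.898e-01 -1.426e-01]
 [-1.000e+00  3.000e-04  1.900e-03]]
scale 10
13.6833 [ 0.55786899 -0.22597637  0.12716047] [1.20763388 0.29600039 0.12212009] 0.04507295245055235
[[ 7.000e-04  1.432e-01 -9.897e-01]
 [-8.000e-04 -9.897e-01 -1.432e-01]
 [-1.000e+00  9.000e-04 -6.000e-04]]
[-6.00782597e-02  3.31485328e-01 -2.99750984e-01  9.22228655e-04
 -9.38815893e-01  2.03230475e-01]
```

View pics/s12.png

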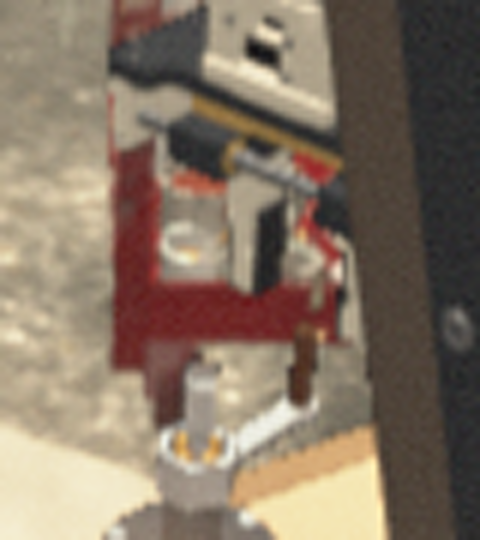

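View pics/t12.png

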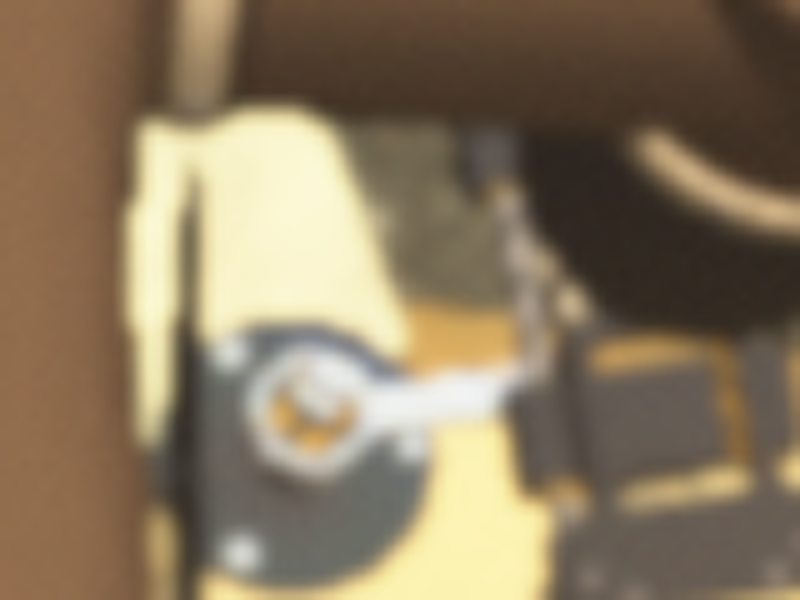

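Call:
jog_arm:
  motion:
    - {"dx": 0.015, "dy": 0, "dz": 0, "twist": 0}
    - {"dx": 0.03, "dy": 0, "dz": 0, "twist": 0}
    - {"dx": 0.037, "dy": 0, "dz": 0, "twist": 0}
    - {"dx": 0.037, "dy": 0, "dz": 0, "twist": 0}
    - {"dx": 0.037, "dy": 0, "dz": 0, "twist": 0}

```text
t: 14.1
eef_pos: [0.5577, -0.2258, 0.0901]
ee_rot: [2.575, 1.57, -0.422]
force: [0.1, -0.4, 1.2]
width: 0.0449
```

Call:
jog_arm:
  motion:
    - {"dx": 0, "dy": 0, "dz": 0, "twist": 0}
    - {"dx": 0, "dy": 0, "dz": 0, "twist": 0}
    - {"dx": 0, "dy": 0, "dz": 0, "twist": 0}
    - {"dx": 0, "dy": 0, "dz": 0, "twist": 0}
  gripper: 0.02

```text
t: 14.43
eef_pos: [0.5574, -0.2258, 0.0895]
ee_rot: [2.83, 1.57, -0.167]
force: [-0.0, 0.5, -0.8]
width: 0.0242
```

```bash
python3 look.py s13 244,90,324,180 scene; python3 f.py
```

```text
scale 6
14.4833 [ 0.55725788 -0.2257172   0.08932979] [-0.10356668  0.80734046  0.38780966] 0.021869694350393813
[[ 7.000e-04  1.442e-01 -9.895e-01]
 [-1.000e-04 -9.895e-01 -1.442e-01]
 [-1.000e+00  2.000e-04 -6.000e-04]]
14.6333 [-0.55  0.42 -0.46  0.08 -0.06 -0.01] [ 0.5571 -0.2257  0.0891] 0.019814033254262165
```

View pics/s13.png

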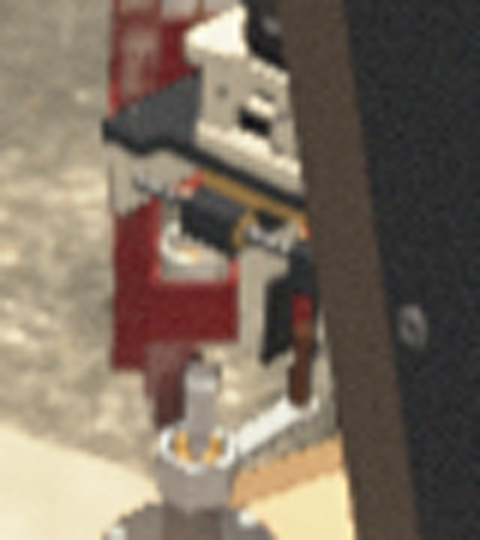

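Call:
jog_arm:
  motion:
    - {"dx": 0, "dy": 0, "dz": 0.00187, "twist": 1.43}
    - {"dx": 0, "dy": -0.0001, "dz": 0.00375, "twist": 2.86}
    - {"dx": 0, "dy": -0.0002, "dz": 0.0056, "twist": 4.3}
    - {"dx": 0, "dy": -0.0004, "dz": 0.0075, "twist": 5.73}
    - {"dx": 0, "dy": -0.0004, "dz": 0.0075, "twist": 5.73}

```text
t: 15.05
eef_pos: [0.5513, -0.2259, 0.0891]
ee_rot: [-3.112, 1.567, 0.072]
force: [5.7, 2.0, -4.8]
width: 0.0199
```

```bash
cat > f.py <<'E'
from h import *
F=[];P=[];M=[]
for i in range(3):
    if i: arm.grab_frame('top')
    s=arm.get_state(); F.append(s['force']); P.append(s['eef_pos'])
T=R.from_euler("xyz",s["ee_rot"]).as_matrix()
F=np.array(F); d=np.mean(P,0)[:2]-[.5456,-.1514]
print("t %.2f"%s['t'],"Ftool",(F@T).round(1).tolist(),"mean",(F.mean(0)@T).round(2),"phi %.3f r %.4f ytool %.3f"%(np.arctan2(d[1],d[0]),np.hypot(*d),np.arctan2(T[1,1],T[0,1])),"z %.4f w %.4f"%(P[-1][2],s['width']))
E
python3 f.py
```

```text
t 15.15 Ftool [[4.8, -1.8, -5.8], [3.0, -2.3, -5.7], [3.2, -2.6, -5.6]] mean [ 3.69 -2.2  -5.68] phi -1.494 r 0.0748 ytool -1.527 z 0.0891 w 0.0199
```

Call:
jog_arm:
  motion:
    - {"dx": 0, "dy": 0, "dz": 0.00187, "twist": 1.43}
    - {"dx": 0, "dy": -0.0001, "dz": 0.00375, "twist": 2.86}
    - {"dx": 0, "dy": -0.0002, "dz": 0.0056, "twist": 4.3}
    - {"dx": 0, "dy": -0.0004, "dz": 0.0075, "twist": 5.73}
    - {"dx": 0, "dy": -0.0004, "dz": 0.0075, "twist": 5.73}

```text
t: 15.57
eef_pos: [0.5447, -0.2258, 0.0893]
ee_rot: [-3.083, 1.565, 0.001]
force: [8.2, 1.2, -6.4]
width: 0.0202
```

```bash
python3 f.py
```

```text
t 15.67 Ftool [[6.4, -1.7, -8.1], [6.2, -1.6, -8.1], [4.6, -1.9, -7.8]] mean [ 5.74 -1.71 -8.02] phi -1.582 r 0.0745 ytool -1.627 z 0.0893 w 0.0201
```

Call:
jog_arm:
  motion:
    - {"dx": 0, "dy": 0, "dz": 0.00187, "twist": 1.43}
    - {"dx": 0, "dy": -0.0001, "dz": 0.00375, "twist": 2.86}
    - {"dx": 0, "dy": -0.0002, "dz": 0.0056, "twist": 4.3}
    - {"dx": 0, "dy": -0.0004, "dz": 0.0075, "twist": 5.73}
    - {"dx": 0, "dy": -0.0004, "dz": 0.0075, "twist": 5.73}

```text
t: 16.08
eef_pos: [0.5374, -0.2253, 0.0894]
ee_rot: [-3.039, 1.565, -0.055]
force: [8.7, 0.7, -6.2]
width: 0.0203
```

```bash
python3 f.py
```

```text
t 16.18 Ftool [[6.3, -2.0, -8.5], [6.0, -1.7, -8.0], [5.9, -1.6, -8.9]] mean [ 6.05 -1.78 -8.46] phi -1.682 r 0.0744 ytool -1.727 z 0.0893 w 0.0199
```

Call:
jog_arm:
  motion:
    - {"dx": 0, "dy": 0, "dz": 0.00187, "twist": 1.43}
    - {"dx": 0, "dy": -0.0001, "dz": 0.00375, "twist": 2.86}
    - {"dx": 0, "dy": -0.0002, "dz": 0.0056, "twist": 4.3}
    - {"dx": 0, "dy": -0.0004, "dz": 0.0075, "twist": 5.73}
    - {"dx": 0, "dy": -0.0004, "dz": 0.0075, "twist": 5.73}

```text
t: 16.6
eef_pos: [0.5301, -0.224, 0.0895]
ee_rot: [-3.0, 1.565, -0.116]
force: [9.1, -1.3, -6.5]
width: 0.02
```

```bash
python3 f.py
```

```text
t 16.70 Ftool [[6.6, -1.1, -9.1], [6.3, -1.2, -8.4], [6.0, 0.0, -8.4]] mean [ 6.28 -0.75 -8.63] phi -1.782 r 0.0742 ytool -1.827 z 0.0894 w 0.0203
```

Call:
jog_arm:
  motion:
    - {"dx": 0, "dy": 0, "dz": 0.00187, "twist": 1.43}
    - {"dx": 0, "dy": -0.0001, "dz": 0.00375, "twist": 2.86}
    - {"dx": 0, "dy": -0.0002, "dz": 0.0056, "twist": 4.3}
    - {"dx": 0, "dy": -0.0004, "dz": 0.0075, "twist": 5.73}
    - {"dx": 0, "dy": -0.0004, "dz": 0.0075, "twist": 5.73}

```text
t: 17.12
eef_pos: [0.5228, -0.2219, 0.0895]
ee_rot: [-2.951, 1.565, -0.167]
force: [8.9, -2.7, -5.7]
width: 0.02
```

```bash
python3 f.py
```

```text
t 17.22 Ftool [[5.8, -0.5, -9.2], [6.7, -1.4, -8.5], [5.4, -0.7, -8.9]] mean [ 5.98 -0.87 -8.88] phi -1.883 r 0.0741 ytool -1.927 z 0.0895 w 0.0199
```

Call:
jog_arm:
  motion:
    - {"dx": 0, "dy": 0, "dz": 0.00187, "twist": 1.43}
    - {"dx": 0, "dy": -0.0001, "dz": 0.00375, "twist": 2.86}
    - {"dx": 0, "dy": -0.0002, "dz": 0.0056, "twist": 4.3}
    - {"dx": 0, "dy": -0.0004, "dz": 0.0075, "twist": 5.73}
    - {"dx": 0, "dy": -0.0004, "dz": 0.0075, "twist": 5.73}

```text
t: 17.63
eef_pos: [0.5162, -0.2192, 0.0896]
ee_rot: [-2.886, 1.565, -0.202]
force: [9.3, -3.4, -6.7]
width: 0.0203
```

```bash
python3 f.py
```

```text
t 17.73 Ftool [[6.8, -1.1, -9.8], [7.4, 0.3, -10.3], [6.5, 0.0, -9.7]] mean [ 6.88 -0.27 -9.95] phi -1.980 r 0.0739 ytool -2.027 z 0.0895 w 0.0200
```

Call:
jog_arm:
  motion:
    - {"dx": 0, "dy": 0, "dz": 0.00187, "twist": 1.43}
    - {"dx": 0, "dy": -0.0001, "dz": 0.00375, "twist": 2.86}
    - {"dx": 0, "dy": -0.0002, "dz": 0.0056, "twist": 4.3}
    - {"dx": 0, "dy": -0.0004, "dz": 0.0075, "twist": 5.73}
    - {"dx": 0, "dy": -0.0004, "dz": 0.0075, "twist": 5.73}

```text
t: 18.15
eef_pos: [0.5099, -0.2158, 0.0897]
ee_rot: [-2.834, 1.564, -0.25]
force: [10.5, -6.5, -7.9]
width: 0.0203
```

```bash
python3 f.py
```

```text
t 18.25 Ftool [[8.0, -0.0, -12.3], [7.7, 0.9, -12.2], [7.0, -0.3, -11.0]] mean [  7.56   0.17 -11.85] phi -2.077 r 0.0736 ytool -2.127 z 0.0896 w 0.0203
```

Call:
jog_arm:
  motion:
    - {"dx": 0, "dy": 0, "dz": 0.0015, "twist": 1.15}
    - {"dx": 0, "dy": -0.0001, "dz": 0.003, "twist": 2.3}
    - {"dx": 0, "dy": -0.0002, "dz": 0.0045, "twist": 3.44}
    - {"dx": 0, "dy": -0.0003, "dz": 0.006, "twist": 4.58}
    - {"dx": 0, "dy": -0.0003, "dz": 0.006, "twist": 4.58}

```text
t: 18.67
eef_pos: [0.5052, -0.2127, 0.0898]
ee_rot: [-2.797, 1.564, -0.292]
force: [10.9, -8.2, -8.7]
width: 0.0201
```

```bash
sed -i 's/range(3)/range(5)/' f.py; python3 f.py
```

```text
t 18.87 Ftool [[8.8, 0.1, -13.6], [8.7, 0.2, -12.7], [9.4, 0.8, -12.7], [8.3, 0.4, -13.3], [9.0, 0.1, -12.8]] mean [  8.83   0.34 -13.01] phi -2.154 r 0.0734 ytool -2.207 z 0.0897 w 0.0202
```

Call:
jog_arm:
  motion:
    - {"dx": 0, "dy": 0, "dz": 0.0015, "twist": 1.15}
    - {"dx": 0, "dy": -0.0001, "dz": 0.003, "twist": 2.3}
    - {"dx": 0, "dy": -0.0001, "dz": 0.0041, "twist": 3.15}
    - {"dx": 0, "dy": -0.0001, "dz": 0.0041, "twist": 3.15}
    - {"dx": 0, "dy": -0.0001, "dz": 0.0041, "twist": 3.15}

```text
t: 19.28
eef_pos: [0.5021, -0.2104, 0.0898]
ee_rot: [-2.767, 1.564, -0.316]
force: [10.6, -9.5, -8.3]
width: 0.02
```

```bash
python3 f.py
```

```text
t 19.48 Ftool [[8.4, 0.6, -14.2], [10.0, 0.2, -14.3], [9.4, -0.6, -13.2], [8.1, -0.0, -13.5], [7.8, 0.3, -14.3]] mean [  8.72   0.1  -13.91] phi -2.207 r 0.0733 ytool -2.262 z 0.0898 w 0.0202
```

Call:
jog_arm:
  motion:
    - {"dx": 0, "dy": 0, "dz": -0.002, "twist": 0}
    - {"dx": 0, "dy": 0, "dz": -0.004, "twist": 0}
    - {"dx": 0, "dy": 0, "dz": -0.006, "twist": 0}
    - {"dx": 0, "dy": 0, "dz": -0.007, "twist": 0}
    - {"dx": 0, "dy": 0, "dz": -0.007, "twist": 0}
  gripper: 0.04

```text
t: 19.9
eef_pos: [0.5037, -0.2136, 0.0888]
ee_rot: [0.529, 1.57, 2.98]
force: [-0.7, 0.3, -0.5]
width: 0.0392
```

```bash
python3 f.py
```

```text
t 20.10 Ftool [[0.5, 0.2, 0.8], [0.1, 0.5, -0.2], [0.2, -0.7, 0.5], [0.0, 0.6, 0.5], [0.5, 0.9, -1.5]] mean [0.27 0.29 0.02] phi -2.165 r 0.0749 ytool -2.261 z 0.0889 w 0.0400
```

Call:
jog_arm:
  motion:
    - {"dx": -0.01, "dy": 0, "dz": 0, "twist": 0}
    - {"dx": -0.035, "dy": 0, "dz": 0, "twist": 0}
    - {"dx": -0.07, "dy": 0, "dz": 0, "twist": 0}
    - {"dx": -0.11, "dy": 0, "dz": 0, "twist": 0}
    - {"dx": -0.14, "dy": -0.03, "dz": 0.03, "twist": 0}
    - {"dx": -0.16, "dy": -0.05, "dz": 0.06, "twist": 0}
    - {"dx": -0.16, "dy": -0.05, "dz": 0.09, "twist": 0}
    - {"dx": -0.16, "dy": -0.05, "dz": 0.12, "twist": 0}
    - {"dx": -0.16, "dy": -0.05, "dz": 0.12, "twist": 0}
    - {"dx": -0.16, "dy": -0.05, "dz": 0.12, "twist": 0}

```text
t: 20.93
eef_pos: [0.4425, -0.0977, 0.2505]
ee_rot: [-2.249, 1.568, 0.204]
force: [0.5, -0.6, -0.4]
width: 0.0403
```

```bash
python3 look.py s14 244,110,324,200 scene; python3 look.py t14 140,130,340,250 top; python3 f.py
```

```text
scale 6
20.9833 [ 0.44321626 -0.09824978  0.25010042] [ 0.5315299   0.52568565 -0.44984733] 0.040011365184866796
[[ 2.200e-03 -6.355e-01 -7.721e-01]
 [ 2.000e-04 -7.721e-01  6.355e-01]
 [-1.000e+00 -1.600e-03 -1.600e-03]]
scale 4
21.0333 [ 0.44354424 -0.09860817  0.24966153] [ 0.15730129 -1.16192847 -0.1219544 ] 0.03994740748611828
[[ 1.300e-03 -6.362e-01 -7.715e-01]
 [ 0.000e+00 -7.715e-01  6.362e-01]
 [-1.000e+00 -9.000e-04 -1.000e-03]]
t 21.23 Ftool [[0.1, 0.8, -0.9], [-0.6, 0.0, 0.1], [0.4, -0.4, -0.0], [0.2, 0.4, -0.6], [0.7, -0.3, -0.3]] mean [ 0.16  0.1  -0.31] phi 2.667 r 0.1147 ytool -2.262 z 0.2485 w 0.0401
```

View pics/s14.png

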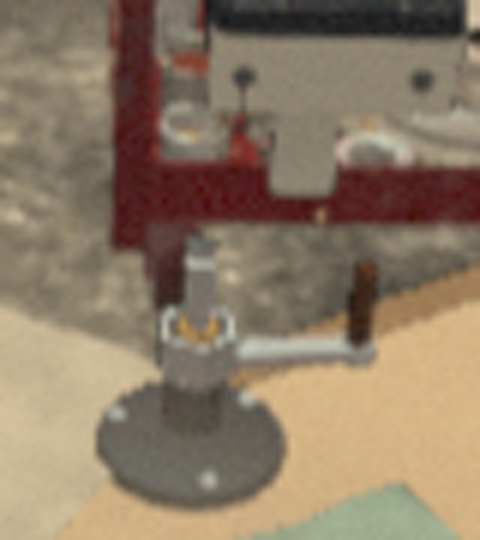

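View pics/full_t14.png

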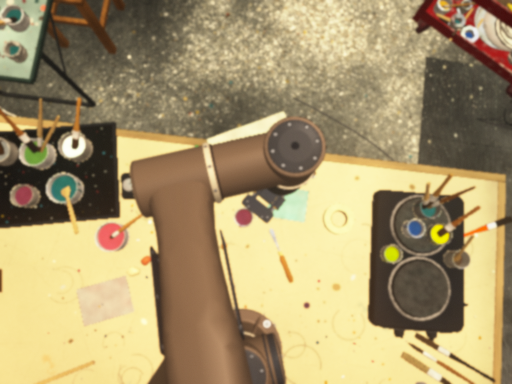

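View pics/full_s14.png

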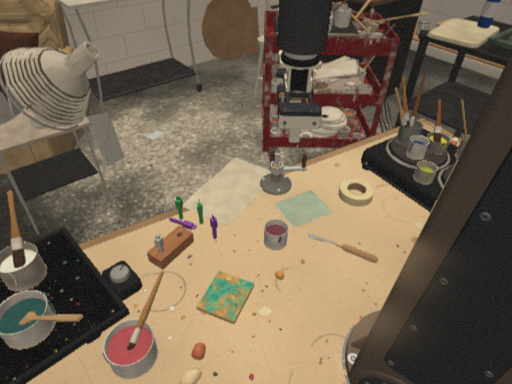

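```bash
python3 -c "
from station import arm
print(arm.job_done(), arm.get_state()['t'])"
```

```text
the job is handed in; nothing more can be done
the job is handed in; nothing more can be done
```

The scraper tip is in the collet, blade up, and the jaws have closed on its shank. I handed the job in at about 21 s, but I knocked over one of the purple look-alikes on the way.

- **Seating:** I felt the shank touch the collet floor at the expected height, with about 6.5 N at most, and then let go. One sideways rub of about 3 N on the way in cleared after I shifted the tip about 1 mm.
- **Tightening:** the handle's free drag was about 8.6 N, and the jaws bit at roughly 0.4–0.45 rad. I stopped at about 13.9 N, which is 5.3 N above free and about 0.33 rad past the bite. Both figures are inside the snug range. I never measured the jaw force directly; I judged it from the force on the pin.
- **Last checks:** the final scene picture shows the scraper upright and centred with the jaws closed. The ball-ended tip, panel, tin and tape roll look unmoved. The hand was clear, reading about 0 N.
- **What went wrong:** before gripping, I sent a 53 mm downward shift twice, so the hand dipped about 40 mm too far and met roughly 30 N before I raised it. That tipped over the purple look-alike behind the stand. It isn't one of the judged items, but it now lies on the bench instead of standing. I couldn't stand it up again because the hand can't tilt.
- **What disagreed:** the cameras put the collet about 2 mm from where the arm found it. I relied on the close view and the contact forces instead.

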